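# Set up a balanced weighing stack on a domed load button

### The arm

A 7-joint arm with a two-finger parallel gripper is mounted at the origin on the work surface. World frame = base frame: x ahead of the robot, y to its left, z up, the work surface at z = 0. Lengths are in mm, angles in rad, forces in N, time in s.
With the tool pointing down it reaches from about 425 to 975 mm from the base axis. Payload 16.7 kg.
Tool frame: the origin (TCP) lies midway between the tips of the shut fingers; the grasp point (between the pads) lies 19 mm behind it (robot.grip_depth is the z of the grasp point in the tool frame, in mm); z points along the fingers, y is the line along which they close (so a half turn about z gives the same grasp; the last joint's range is limited). The gripper opens to 85 mm and grips with 20 to 120 N. Pads are 22 mm wide; open, the fingers measure 114 mm over their backs; the gripper's body (76 mm by 85 mm) begins 54 mm behind the grasp point. The pads swing forward as they close: fully open they stand 13 mm farther back than shut.
Start: joints at [1.079, 0.426, 0.074, 1.606, -0.034, 1.111, -0.067], TCP at [226.216, -635.926, 231.302] pointing down, gripper open.
Joint ranges: [-2.85, 2.85], [-0.5, 2.14], [-1.23, 1.37], [0.21, 2.46], [-1.02, 4.16], [0.16, 2.05], [-2.73, 2.73]. Speed limits (rad/s): [1.89, 1.89, 2.39, 2.39, 3.01, 3.01, 3.01].

### API

Orientations are given as a rotation vector (axis times angle).
In Python, from rig import readout, vision, order, robot gives the robot as it stands. The module is installed in compiled form; this text tells all that it offers.
- The arm moves only by the shell command python3 -m crank 'ROWS' [FORCE]. ROWS is JSON, a list of rows, each a list of 7 numbers: the shift along the world's x, y, z in cm, then the turn, a rotation vector about the world's x, y, z in rad, then the opening in per cent of the stroke, from 0 (shut) to 100 (fully open). In form: [[x, y, z, ax, ay, az, grip], ...]. A call has 1 to 20 rows; each row is the pose to reach, as a shift and turn from the pose commanded when the call began; what a row does not reach only later rows make up. A row lasts 1/8 s, in which the tool goes at most 62.5 mm and 10.7 degrees, less where a joint would pass 70% of its speed; a pose out of reach is approached as far as the arm can. A call with a gripper value outside its range is refused whole. The fingers move at their own pace and stop on an object; FORCE is the grip in N (left out, the last holds). Time passes only in rows, so rows that repeat a pose let the fingers close. It gives the time, the measured TCP pose, the force, the opening and the grip force at its end, in the units of the state.
- readout.sense(): the state, without advancing time (a new reading comes with each control period).
- vision.camera(name): name is "side" or "top"; returns the picture (420x560x3 uint8, red, green, blue); there is no depth.
- vision.camera_info(name): a dict with "fx", "fy", "cx", "cy" (pixels), "dist_coeffs" ([k1, k2, p1, p2, k3] as OpenCV has them; the pictures are not rectified), "R" (3x3) and "t" (3): a world point X has camera coordinates R X + t. Camera axes: x right, y down, z forward; pixel columns grow to the right and rows downward; lengths in mm; the calibration is good to about 2 mm. A picture is of the moment at which its call begins. camera_info takes no time and is no camera call.
- order.finish_job(): hands the job in; it is judged then, once.
The state is a dict: "clock": time; "joints": joint angles; "qvel": joint speeds; "joint_efforts": joint torques, N m; "position": TCP position; "eef_rot": TCP orientation; "force": force on the tool from outside, world axes, zero at the start; "wrist_torque": the same for the moment, N m; "opening": opening from 0.0 (shut) to 1.0 (fully open); "grasp_force": force on a finger pad.
Only numpy, scipy, OpenCV 4.12 (cv2) and the standard library are available. Lean on these libraries where they do the work, as an engineer would, in place of code of your own. Each camera call takes 0.05 s, during which the arm holds its last target. There are 200 camera calls.

### The job

Weigh the two sample cases together: take the steel plate off the sloping rack and gently balance it level, by its middle, on the domed button of the weighing cell; then gently stack the white case squarely in the middle of the plate and the blue case squarely on the white one. With the stack balanced level and let go, press the green key on the indicator fully down to record the weight, and leave the stack standing; do not disturb the other things on the bench.

Things in the scene. Friction and masses are not known exactly. Their poses are not given: they have to be found in the camera images.
- plate: Loose steel weighing plate, 140 (x) x 62 (y) x 8 thick, 0.5 kg, flat below, centre of mass in its middle; two black lines on top. Origin: centre of its underside; x along its length, z out of its top. It starts on the sloping rack: z leans 30 degrees from vertical, x points uphill, away from the robot. The rails under it are only 40 wide, so fingertips can reach some 15 mm below its long edges
- rack: Fixed draining rack, 150 long, two aluminium rails sloping 30 degrees, uphill to its +x, with a blue lip 6 mm proud at the low end. Origin: centre of its underside; the plate's underside centre starts 65 above it
- dome_top (a point): Highest point of the weighing cell's steel button, 85 above the table: a convex dome 56 wide, radius of curvature 75, on a 44-wide black neck over a round white foot 90 wide, 35 high. It does not locate the plate: the load leans about 1 degree for each 1 mm that its centre of mass is off this point, and tips off if far out
- cell: The fixed weighing cell that carries the dome; origin on the table under dome_top, z up
- white_case: Closed white case with grey lid, 100 (x) x 56 (y) x 40 high, 0.11 to 0.21 kg, flat top and underside, upright on the table, x roughly away from the robot. Origin: centre of its underside. It is 6 mm narrower than the plate: fingertips reaching below its underside would strike the plate, so grip its upper half
- blue_case: Closed all-blue case, same size, weight range and origin as the white one. The places of the two cases may be swapped
- key_top (a point): Centre of the top of the round green key (32 wide) on top of the white weighing indicator; pressed straight down, spring of 5 N at the full travel of 6 mm
- key (a joint): How far the green key is pressed: 0 released, 0.006 m fully down; springs back by itself
- indicator: Fixed white weighing indicator, 110 (x) x 120 (y) x 100 high, with a dark display and the green key on top; origin: centre of its underside. The key is 22 mm to its -x side
- amber_bottle: Not part of the job: brown glass bottle with white cap, 72 across, 150 high; origin under its centre
- jar: Not part of the job: glass jar with red lid, 60 across, 65 high; origin under its centre
- wrench: Not part of the job: flat steel wrench, 150 long, lying on the table; x along it
- vial_block: Not part of the job: orange block full of vials, 100 x 70 x 54 high; origin under its centre
- beaker: Not part of the job: empty glass beaker, 72 across, 90 high; origin under its centre
- tip_box: Not part of the job: plain green box, 120 x 85 x 60 high; origin under its centre
There are look-alikes about, which are no part of the job. Of the things shaped like the white_case, the white one is meant. What is shaped like the plate but red is not meant.

How it is judged:
By the outcome, as a careful person would: the job done as asked, in the order asked, and still so for the second after the job is handed in, with the robot touching nothing.
It also fails if it takes over 72 s, if anything falls off the work surface, if the arm or the gripper's body presses on something with over 40 N, if the wrist force passes 120 N, or if a joint passes its speed limit or range.

## Working session

There is one attempt and no reset: what is moved stays moved. The work goes in short steps, Python scripts to look and compute and a shell command to move; the robot and the scene stay as the last step left them, time stands still between calls to the robot, and variables do not carry over. Pictures are saved under pics/ and viewed, at most 10 in all, crops included, and the job is handed in when it is done.

```bash
mkdir -p pics
python3 - <<'E'
from rig import readout, vision, order, robot
import cv2,numpy as np
for n in("top","side"):
    im=vision.camera(n); cv2.imwrite(f"pics/{n}0.png",im[:,:,::-1])
    i=vision.camera_info(n); R=np.array(i["R"]);t=np.array(i["t"])
    print(n,i["fx"],i["cx"],i["cy"],i["dist_coeffs"],"C",-R.T@t,R.round(3).tolist())
s=readout.sense();print(s["clock"],s["position"],s["eef_rot"],s["opening"],robot.grip_depth)
E
```

```text
top 509.0109440869392 276.4737644138181 216.16153302646023 [-0.19446099  0.          0.          0.          0.        ] C [ 361.51284599  -40.14901733 1359.53834812] [[-0.027, -1.0, -0.011], [-0.992, 0.028, -0.123], [0.124, 0.008, -0.992]]
side 399.97124215320287 276.66537234213973 209.86573288851784 [-0.00086261  0.          0.          0.          0.        ] C [ 10.64365786 822.02382566 704.54718281] [[-0.864, -0.503, 0.011], [-0.274, 0.451, -0.849], [0.422, -0.737, -0.528]]
0.1 [ 226.09940993 -635.60448515  230.657192  ] [-3.09468770e+00 -5.34069993e-01  4.49113424e-04] 0.9996257099097681 -18.700000000000003
```

View pics/top0.png

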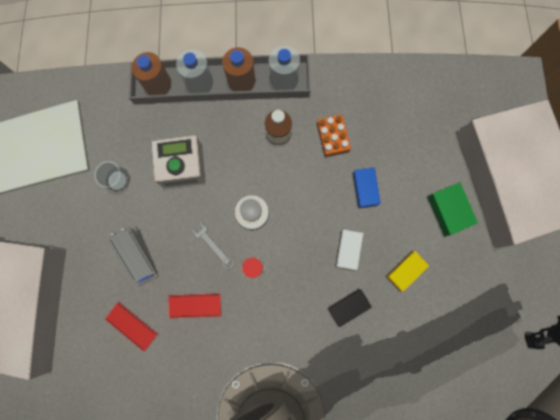

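View pics/side0.png

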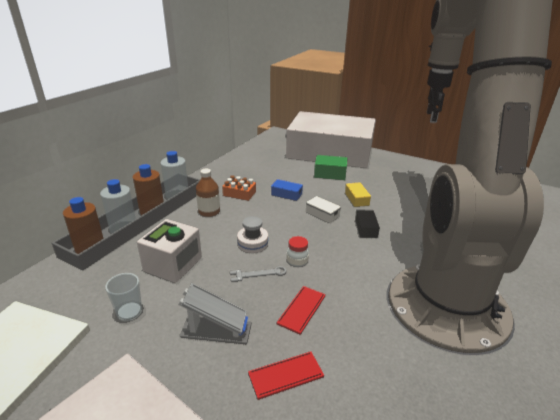

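```bash
cat > h.py <<'E'
from rig import readout, vision, order, robot
import cv2,numpy as np
from scipy.optimize import minimize,least_squares
from scipy.spatial.transform import Rotation as Ro
def info(n):
    i=vision.camera_info(n);K=np.array([[i["fx"],0,i["cx"]],[0,i["fy"],i["cy"]],[0,0,1.]])
    return K,np.array(i["dist_coeffs"],float),np.array(i["R"],float),np.array(i["t"],float)
I={n:info(n) for n in("top","side")}
def proj(n,X):
    K,d,R,t=I[n];return cv2.projectPoints(np.array(X,float).reshape(-1,1,3),cv2.Rodrigues(R)[0],t,K,d)[0][:,0]
def onz(n,uv,z):
    K,d,R,t=I[n];p=cv2.undistortPoints(np.array(uv,float).reshape(-1,1,2),K,d)[:,0]
    r=np.c_[p,np.ones(len(p))]@R;C=-R.T@t;return C+r*((z-C[2])/r[:,2])[:,None]
def cam(n): return vision.camera(n)[:,:,::-1].copy()
def crop(im,u,v,w,h,s): return cv2.resize(im[v:v+h,u:u+w],None,fx=s,fy=s,interpolation=cv2.INTER_CUBIC)
def tri(ut,us):
    f=lambda X:np.r_[proj("top",X)[0]-ut,proj("side",X)[0]-us];return least_squares(f,[500,0,50]).x
E
python3 - <<'E'
from h import *
t=cv2.imread("pics/top0.png");s=cv2.imread("pics/side0.png")
a=np.vstack([np.hstack([crop(t,100,215,65,75,4),crop(t,225,187,60,75,4),crop(t,145,127,65,75,4)])])
b=np.hstack([crop(s,175,280,85,70,4),crop(s,230,210,50,70,4),crop(s,135,215,55,70,4)])
w=max(a.shape[1],b.shape[1]);p=lambda x:cv2.copyMakeBorder(x,0,0,0,w-x.shape[1],0)
o=np.vstack([p(a),p(b)]);print(o.shape);cv2.imwrite("pics/c1.png",o)
E
```

```text
(580, 760, 3)
```

View pics/c1.png

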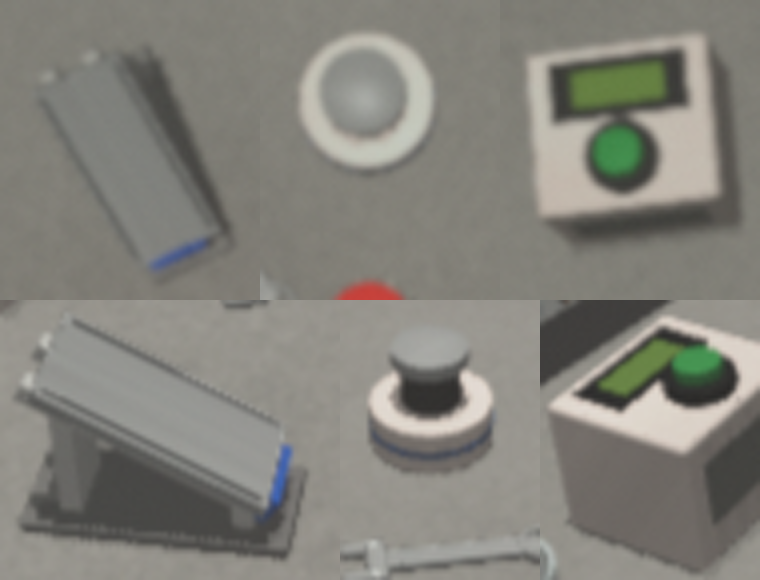

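```bash
cat >> h.py <<'E'
def platefit(tc,sc,z=65,lean=30,x0=(500,300,0.4),idx=range(4)):
    # corners order: up+y, up-y, down-y, down+y
    L=np.array([[70,31,8],[70,-31,8],[-70,-31,8],[-70,31,8.]])
    def f(p):
        R=(Ro.from_euler("z",p[2])*Ro.from_euler("y",-lean,degrees=True)).as_matrix()
        X=L@R.T+[p[0],p[1],p[3]]
        return np.r_[(proj("top",X)-tc).ravel(),(proj("side",X)-sc).ravel(),(p[3]-z)/2]
    return least_squares(f,[*x0,z])
def boxhull(n,p,z=0,h=40):
    c,s=np.cos(p[2]),np.sin(p[2])
    B=np.array([[x,y] for x in(-50,50) for y in(-28,28)])@np.array([[c,s],[-s,c]])+p[:2]
    return proj(n,[[*b,zz] for b in B for zz in(z,z+h)])
def sil(n,p,z=0,h=40,S=4):
    m=np.zeros((420*S,560*S),np.uint8)
    hh=cv2.convexHull(boxhull(n,p,z,h).astype(np.float32))
    cv2.fillPoly(m,[np.round(((hh+.5)*S-.5)*16).astype(np.int32)],255,shift=4)
    return cv2.resize(m,(560,420),interpolation=cv2.INTER_AREA)/255.
def boxfit(masks,p0,z=0,h=40):
    f=lambda q:sum(np.abs(sil(n,(q[0],q[1],q[2]/50),z,h)-m).sum() for n,m in masks.items())
    q0=[p0[0],p0[1],p0[2]*50]
    r=minimize(f,q0,method="Nelder-Mead",options=dict(initial_simplex=[q0]+[list(np.array(q0)+d) for d in np.eye(3)*6],xatol=.05,fatol=.05))
    return r.x[0],r.x[1],r.x[2]/50,r.fun
E
python3 - <<'E'
from h import *
T=np.array([[40,92],[118,55],[213,235],[150,265]])/4+[100,215]
S=np.array([[30,95],[68,18],[283,128],[262,205]])/4+[175,280]
T=T-.4;S=S-.4
for z,w in((65,1),):
    r=platefit(T,S);print("plate",r.x.round(3),r.fun.round(1))
print("tri corners",[tri(a,b).round(0) for a,b in zip(T,S)])
print("dome",onz("top",[[250.4,209.6]],80).round(1),"foot",onz("top",[[251.2,211.9]],33).round(1))
sd=lambda x,y:((x-340)/4+230-.4,(y-300)/4+210-.4)
print("dome side",onz("side",[sd(430,352)],80).round(1),"foot",onz("side",[sd(431,405)],35).round(1))
print("key",tri((173.9,164.1),(173.8,229.6)).round(1))
t=cv2.imread("pics/top0.png");s=cv2.imread("pics/side0.png")
for n,im in(("top",t),("side",s)):
    h=cv2.cvtColor(im,cv2.COLOR_BGR2HSV)
    for nm,(u,v) in dict(white=(350,250) if n=="top" else (323,208),blue=(367,187) if n=="top" else (287,190)).items():
        print(n,nm,h[v-10:v+16:4,u],"bg",h[v,u-28],h[v,u+28])
E
```

```text
plate [4.35175e+02 3.47655e+02 4.11000e-01 6.21400e+01] [-1.7  0.3  0.4 -0.8  2.2 -1.5 -2.9  0.7  0.  -0.3 -0.5 -1.4  1.1 -0.8
  1.2  1.4 -1.4]
tri corners [array([477., 396., 100.]), array([497., 343., 102.]), array([386., 299.,  38.]), array([368., 345.,  30.])]
dome [[539.6  35.3  80. ]] foot [[540.   36.1  33. ]]
dome side [[535.4  43.6  80. ]] foot [[535.   44.6  35. ]]
key [655.3 223.8 119.9]
top white [[ 54   6 202]
 [ 65   8 204]
 [ 60   6 203]
 [ 66   6 203]
 [ 55   8 204]
 [ 60   5 202]
 [ 66   6 202]] bg [ 23  18 127] [ 27  18 125]
top blue [[109 185 182]
 [109 185 182]
 [109 185 182]
 [109 185 182]
 [109 184 184]
 [109 183 185]
 [109 183 184]] bg [ 24  20 128] [ 24  19 131]
side white [[ 27  16 160]
 [ 25  12 228]
 [ 25  12 228]
 [ 21  18 140]
 [ 20  19 118]
 [ 21  22 117]
 [ 21  18 145]] bg [ 23  15 151] [ 23  16 147]
side blue [[  0   2 146]
 [110 169 192]
 [110 167 188]
 [112 118  99]
 [112 120  98]
 [ 23  16 147]
 [ 23  15 151]] bg [ 23  16 148] [ 21  17 153]
```

```bash
cat >> h.py <<'E'
def mask(im,kind,c,r=35):
    h=cv2.cvtColor(im,cv2.COLOR_BGR2HSV).astype(int)
    if kind=="blue": m=(abs(h[...,0]-110)<12)&(h[...,1]>70)
    else: # paler or darker than bench: white box
        m=(h[...,2]>165)&(h[...,1]<40)
    m=m.astype(np.uint8);k=np.zeros_like(m);cv2.circle(k,tuple(int(v) for v in c),r,1,-1);return (m*k).astype(float)
def delta(pos,R):
    s=readout.sense();v=(Ro.from_matrix(R)*Ro.from_rotvec(s["eef_rot"]).inv()).as_rotvec()
    print("row cm",((np.array(pos)-s["position"])/10).round(2),"turn",v.round(3))
def down(yaw): # tool down, tool x at yaw(rad)
    c,s=np.cos(yaw),np.sin(yaw);return np.array([[c,s,0],[s,-c,0],[0,0,-1]])
E
python3 - <<'E'
from h import *
t=cv2.imread("pics/top0.png");s=cv2.imread("pics/side0.png")
b0=onz("top",[[367,187]],40)[0];w0=onz("top",[[350,250]],40)[0]
mt,ms=mask(t,"blue",(367,187)),mask(s,"blue",(287,190),22)
for M in({"top":mt},{"side":ms},{"top":mt,"side":ms}): print("blue",M.keys(),np.round(boxfit(M,(b0[0],b0[1],0.1)),3),[m.sum() for m in M.values()])
mt=mask(t,"white",(350,250))
print("white",np.round(boxfit({"top":mt},(w0[0],w0[1],-0.1)),3),mt.sum())
T=np.array([[40,92],[118,55],[213,235],[150,265]])/4+[100,215]-.4
S=np.array([[30,95],[68,18],[283,128],[262,205]])/4+[175,280]-.4
L=np.array([[70,31,8],[70,-31,8],[-70,-31,8],[-70,31,8.]])
for n,o in(("top",T),("side",S)):
    def f(p):
        R=(Ro.from_euler("z",p[2])*Ro.from_euler("y",-30,degrees=True)).as_matrix();return (proj(n,L@R.T+[p[0],p[1],65])-o).ravel()
    r=least_squares(f,[435,347,.4]);print("plate",n,r.x.round(3),r.fun.round(1))
E
```

```text
blue dict_keys(['top']) [ 5.99797e+02 -2.73082e+02  1.01000e-01  5.48630e+01] [np.float64(864.0)]
blue dict_keys(['side']) [ 5.98044e+02 -2.73203e+02  1.12000e-01  5.73370e+01] [np.float64(482.0)]
blue dict_keys(['top', 'side']) [ 5.99783e+02 -2.72932e+02  9.70000e-02  1.17510e+02] [np.float64(864.0), np.float64(482.0)]
white [ 4.34892e+02 -2.21155e+02 -2.50000e-01  1.53769e+02] 746.0
plate top [4.34105e+02 3.45497e+02 4.04000e-01] [-1.1  0.4  1.1 -0.5  2.6 -1.  -2.6  1.1]
plate side [4.3376e+02 3.5066e+02 4.1800e-01] [-0.5 -0.  -1.2 -1.2  0.8 -0.8  1.   1.5]
```

Run:
```python
from h import *
P=np.array([434.3,347.5,64]);psi=.41
RP=(Ro.from_euler("z",psi)*Ro.from_euler("y",-30,degrees=True)).as_matrix()
RT=RP@np.diag([1,-1,-1.])
for z in(80,-18): delta(P+RP[:,2]*z,RT)
delta([600,0,330],RT)
```

```text
row cm [17.15 96.72 -9.74] turn [ 0.191 -0.488  0.066]
row cm [ 21.65  98.67 -18.22] turn [ 0.191 -0.488  0.066]
row cm [37.39 63.56  9.93] turn [ 0.191 -0.488  0.066]
```

```bash
python3 -m crank '[[19,20,9,0,0,0,100],[37,63,10,0.1,-0.24,0.03,100],[37,63,10,0.1,-0.24,0.03,100],[37,63,10,0.1,-0.24,0.03,100],[37,63,10,0.1,-0.24,0.03,100],[37,63,10,0.1,-0.24,0.03,100],[37,63,10,0.1,-0.24,0.03,100],[37,63,10,0.1,-0.24,0.03,100],[37,63,10,0.191,-0.488,0.066,100],[37,63,10,0.191,-0.488,0.066,100],[37,63,10,0.191,-0.488,0.066,100],[25,85,10,0.191,-0.488,0.066,100],[25,85,10,0.191,-0.488,0.066,100],[17.2,96.7,-5,0.191,-0.488,0.066,100],[17.2,96.7,-5,0.191,-0.488,0.066,100],[17.2,96.7,-5,0.191,-0.488,0.066,100],[17.2,96.7,-9.7,0.191,-0.488,0.066,100],[17.2,96.7,-9.7,0.191,-0.488,0.066,100],[17.2,96.7,-9.7,0.191,-0.488,0.066,100],[17.2,96.7,-9.7,0.191,-0.488,0.066,100]]'
python3 - <<'E'
from h import *
t=cam("top");s=cam("side");cv2.imwrite("pics/t1.png",t);cv2.imwrite("pics/s1.png",s)
a=crop(t,80,190,120,120,3);b=crop(s,160,240,120,120,3)
cv2.imwrite("pics/c2.png",np.hstack([a,b]))
P=np.array([434.3,347.5,64]);psi=.41
RP=(Ro.from_euler("z",psi)*Ro.from_euler("y",-30,degrees=True)).as_matrix()
RT=RP@np.diag([1,-1,-1.]); delta(P+RP[:,2]*80,RT);delta(P-RP[:,2]*18,RT);print(readout.sense()["clock"])
E
```

```text
clock: 2.6
position: [433.4, 249.4, 196.2]
eef_rot: [-2.899, -0.586, -0.752]
force: [-0.8, -0.3, 0.2]
opening: 0.998
grasp_force: 0.0
row cm [-3.48  8.05 -6.31] turn [ 0.016 -0.013  0.009]
row cm [  1.01  10.   -14.8 ] turn [ 0.016 -0.013  0.009]
2.7
```

View pics/c2.png

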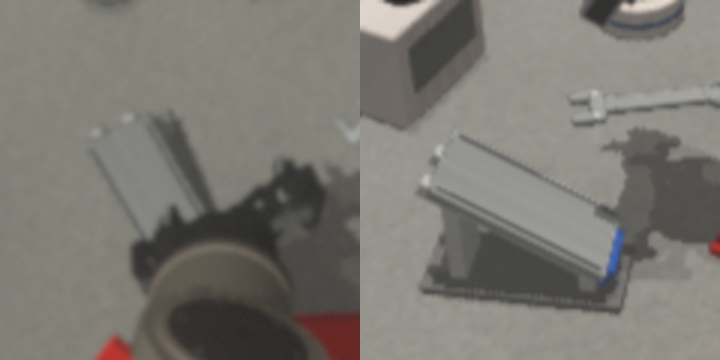

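The top crop shows the gripper still short of the rack. The side crop shows the plate still seated on it. I'll continue to the pre-grasp pose.

```bash
python3 -m crank '[[-3.5,8.05,-1,0.016,-0.013,0.009,100],[-3.5,8.05,-3,0.016,-0.013,0.009,100],[-3.5,8.05,-6.3,0.016,-0.013,0.009,100],[-3.5,8.05,-6.3,0.016,-0.013,0.009,100],[-3.5,8.05,-6.3,0.016,-0.013,0.009,100]]'
python3 - <<'E'
from h import *
t=cam("top");s=cam("side");cv2.imwrite("pics/t2.png",t);cv2.imwrite("pics/s2.png",s)
P=np.array([434.3,347.5,64]);psi=.41
RP=(Ro.from_euler("z",psi)*Ro.from_euler("y",-30,degrees=True)).as_matrix()
RT=RP@np.diag([1,-1,-1.])
# overlay plate model & tool axis
L=np.array([[70,31,8],[70,-31,8],[-70,-31,8],[-70,31,8.]])@RP.T+P
st=readout.sense();Rt=Ro.from_rotvec(st["eef_rot"]).as_matrix();ax=st["position"]+np.array([Rt[:,2]*0,Rt[:,2]*75,Rt[:,1]*42,-Rt[:,1]*42])
o=[]
for n,im,c in(("top",t,(80,190)),("side",s,(160,220))):
    k=crop(im,*c,130,130,3)
    f=lambda X:((proj(n,X)-c+.5)*3).astype(np.int32)
    cv2.polylines(k,[f(L)],True,(0,255,255),1)
    a=f(ax);cv2.line(k,a[0],a[1],(0,255,0),1);cv2.line(k,a[2],a[3],(255,0,255),1);o.append(k)
cv2.imwrite("pics/c3.png",np.hstack(o))
delta(P-RP[:,2]*18,RT)
E
```

```text
clock: 3.32
position: [417.7, 290.0, 157.8]
eef_rot: [-2.888, -0.577, -0.688]
force: [0.6, 0.0, -0.4]
opening: 0.998
grasp_force: 0.0
row cm [  2.62   5.97 -10.87] turn [-0.002 -0.057  0.005]
```

View pics/c3.png

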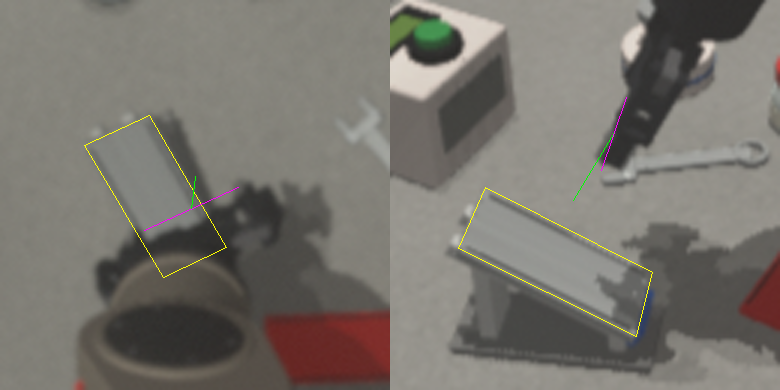

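```bash
python3 -m crank '[[0,0,0,0,0,0,100],[0,0,0,0,0,0,100]]'
python3 - <<'E'
from h import *
P=np.array([434.3,347.5,64]);psi=.41
RP=(Ro.from_euler("z",psi)*Ro.from_euler("y",-30,degrees=True)).as_matrix()
RT=RP@np.diag([1,-1,-1.])
delta(P+RP[:,2]*80,RT);s=readout.sense();print(np.round(s["joints"],2),np.round(s["qvel"],2))
E
```

```text
clock: 3.68
position: [417.8, 289.9, 158.2]
eef_rot: [-2.888, -0.576, -0.689]
force: [-0.1, 0.2, -0.2]
opening: 0.998
grasp_force: 0.0
row cm [-2.02  4.16 -2.5 ] turn [-0.003 -0.056  0.009]
[-0.69  0.07 -0.17  2.37  0.65  0.32 -2.62] [-0.    0.    0.02  0.    0.   -0.   -0.  ]
```

```bash
python3 -m crank '[[3,2,6,0.17,0.075,-0.325,100],[4,3,8,0.69,0.3,-1.3,100],[4,3,8,0.69,0.3,-1.3,100],[4,3,8,0.69,0.3,-1.3,100],[4,3,8,0.69,0.3,-1.3,100],[4,3,8,0.69,0.3,-1.3,100],[4,3,8,0.69,0.3,-1.3,100],[4,3,8,0.69,0.3,-1.3,100],[4,3,8,1.375,0.6,-2.6,100],[4,3,8,1.375,0.6,-2.6,100],[4,3,8,1.375,0.6,-2.6,100],[4,3,8,1.375,0.6,-2.6,100],[4,3,8,1.375,0.6,-2.6,100],[4,3,8,1.375,0.6,-2.6,100],[4,3,8,1.375,0.6,-2.6,100],[4,3,8,1.375,0.6,-2.6,100]]'
cat >> h.py <<'E'
P=np.array([434.3,347.5,64]);psi=.41
RP=(Ro.from_euler("z",psi)*Ro.from_euler("y",-30,degrees=True)).as_matrix()
RT=RP@np.diag([-1,1,-1.])
E
python3 - <<'E'
from h import *
delta(P+RP[:,2]*60,RT);delta(P-RP[:,2]*18,RT);s=readout.sense();print(np.round(s["joints"],2),np.round(s["qvel"],2))
E
```

```text
clock: 5.68
position: [491.5, 276.0, 202.6]
eef_rot: [-1.76, 1.814, -0.029]
force: [0.8, -0.7, 0.4]
opening: 1.001
grasp_force: 0.0
row cm [-8.47  5.95 -8.67] turn [ 0.326  0.314 -0.999]
row cm [ -4.89   7.5  -15.42] turn [ 0.326  0.314 -0.999]
[-1.83  0.09  1.37  2.37 -1.02  0.27 -2.73] [ 0.36 -1.21  0.03  0.38 -0.03 -0.57 -0.  ]
```

Run:
```python
from h import *
for y in(-.6,.41,1.3): delta([520,320,300],down(y))
```

```text
row cm [2.85 4.4  9.74] turn [-0.604  0.211  0.968]
row cm [2.85 4.4  9.74] turn [-0.717 -0.123  1.938]
row cm [2.85 4.4  9.74] turn [-0.724 -0.511  2.774]
```

```bash
python3 -m crank '[[1,2,5,-0.1,0.03,0.16,100],[3,4.4,10,-0.604,0.211,0.968,100],[3,4.4,10,-0.604,0.211,0.968,100],[3,4.4,10,-0.604,0.211,0.968,100],[3,4.4,10,-0.604,0.211,0.968,100],[3,4.4,10,-0.604,0.211,0.968,100],[3,4.4,10,-0.604,0.211,0.968,100],[3,4.4,10,-0.717,-0.123,1.938,100],[3,4.4,10,-0.717,-0.123,1.938,100],[3,4.4,10,-0.717,-0.123,1.938,100],[3,4.4,10,-0.717,-0.123,1.938,100],[3,4.4,10,-0.717,-0.123,1.938,100],[3,4.4,10,-0.724,-0.511,2.774,100],[3,4.4,10,-0.724,-0.511,2.774,100],[3,4.4,10,-0.724,-0.511,2.774,100],[3,4.4,10,-0.724,-0.511,2.774,100],[3,4.4,10,-0.724,-0.511,2.774,100]]'
python3 - <<'E'
from h import *
s=readout.sense();print(np.round(s["joints"],2),np.round(s["qvel"],2))
delta([520,320,300],down(2.4));delta([470,360,200],RT)
delta(P+RP[:,2]*60,RT);delta(P-RP[:,2]*18,RT)
E
```

```text
clock: 7.8
position: [520.8, 319.9, 303.0]
eef_rot: [2.524, 1.869, 0.001]
force: [-0.2, -0.3, 0.8]
opening: 0.997
grasp_force: 0.0
[-1.19  0.31  0.68  1.7  -0.21  1.21 -0.76] [ 0.22 -0.06 -0.31 -0.01  0.12 -0.02  1.37]
row cm [-0.08  0.01 -0.3 ] turn [0.000e+00 1.000e-03 1.125e+00]
row cm [ -5.08   4.01 -10.3 ] turn [-0.436 -0.486  2.214]
row cm [-11.4    1.56 -18.71] turn [-0.436 -0.486  2.214]
row cm [ -7.82   3.12 -25.46] turn [-0.436 -0.486  2.214]
```

```bash
python3 -m crank '[[0,0,0,0,0,1.1,100],[0,0,0,0,0,1.1,100],[0,0,0,0,0,1.1,100],[-5,4,-5,0,0,1.1,100],[-5,4,-5,0,0,1.1,100],[-5,4,-5,0,0,1.1,100],[-5,4,-8,-0.436,-0.486,2.214,100],[-5,4,-8,-0.436,-0.486,2.214,100],[-5,4,-8,-0.436,-0.486,2.214,100],[-5,4,-8,-0.436,-0.486,2.214,100],[-5,4,-8,-0.436,-0.486,2.214,100],[-5,4,-8,-0.436,-0.486,2.214,100],[-5,4,-8,-0.436,-0.486,2.214,100],[-11.4,1.6,-18.7,-0.436,-0.486,2.214,100],[-11.4,1.6,-18.7,-0.436,-0.486,2.214,100],[-11.4,1.6,-18.7,-0.436,-0.486,2.214,100],[-11.4,1.6,-18.7,-0.436,-0.486,2.214,100]]'
python3 - <<'E'
from h import *
s=readout.sense();print(np.round(s["joints"],2),np.round(s["qvel"],2))
delta(P+RP[:,2]*60,RT);delta(P-RP[:,2]*18,RT)
E
```

```text
clock: 9.93
position: [405.2, 335.2, 114.6]
eef_rot: [-0.531, 2.572, 0.144]
force: [1.6, 0.3, 0.2]
opening: 1.004
grasp_force: 0.0
[-1.45  0.2   0.5   2.43  1.11  0.2  -0.06] [ 0.03 -0.02 -0.02 -0.06 -0.11  0.04  0.16]
row cm [0.16 0.03 0.14] turn [-0.001 -0.001  0.003]
row cm [ 3.74  1.59 -6.62] turn [-0.001 -0.001  0.003]
```

Run:
```python
from h import *
t=cam("top");s=cam("side")
L=np.array([[70,31,8],[70,-31,8],[-70,-31,8],[-70,31,8.]])@RP.T+P
st=readout.sense();Rt=Ro.from_rotvec(st["eef_rot"]).as_matrix();ax=st["position"]+np.array([Rt[:,2]*0,Rt[:,2]*60,Rt[:,1]*42,-Rt[:,1]*42])
o=[]
for n,im,c in(("top",t,(80,190)),("side",s,(160,220))):
    k=crop(im,*c,130,130,3);f=lambda X:((proj(n,X)-c+.5)*3).astype(np.int32)
    cv2.polylines(k,[f(L)],True,(0,255,255),1)
    a=f(ax);cv2.line(k,a[0],a[1],(0,255,0),1);cv2.line(k,a[2],a[3],(255,0,255),1);o.append(k)
cv2.imwrite("pics/c4.png",np.hstack(o))
```

```text
(no output)
```

View pics/c4.png

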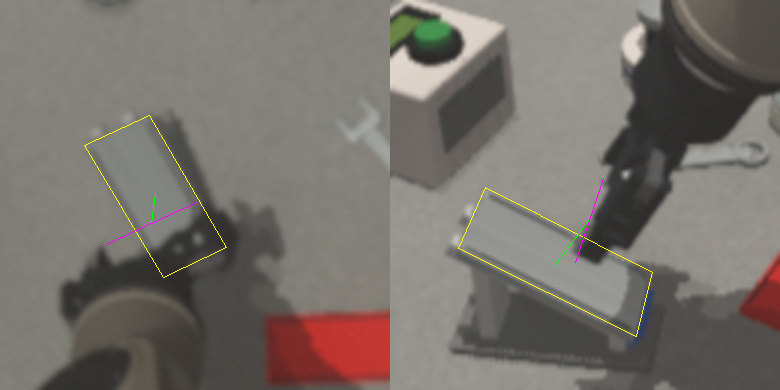

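The overlay matches the plate outline in both views, with the fingers astride it. Next I descend and grip.

```bash
python3 -m crank '[[1.9,0.8,-3,0,0,0,100],[3.2,1.3,-5.6,0,0,0,100],[3.74,1.6,-6.6,0,0,0,100],[3.74,1.6,-6.6,0,0,0,100],[3.74,1.6,-6.6,0,0,0,100],[3.74,1.6,-6.6,0,0,0,60],[3.74,1.6,-6.6,0,0,0,60],[3.74,1.6,-6.6,0,0,0,60],[3.74,1.6,-6.6,0,0,0,60],[3.74,1.6,-6.6,0,0,0,60]]' 50
python3 - <<'E'
from h import *
s=readout.sense();print(np.round(s["joints"],2),s["wrist_torque"])
delta(P-RP[:,2]*18,RT)
E
```

```text
clock: 11.28
position: [444.0, 353.3, 51.2]
eef_rot: [-0.532, 2.567, 0.146]
force: [-6.6, -5.5, 15.9]
opening: 0.715
grasp_force: 49.9
[-1.1   0.39  0.18  2.37  1.92  0.2  -0.85] [-0.71636708  0.1724345  -0.41948994]
row cm [-0.15 -0.22 -0.28] turn [-0.003  0.003  0.001]
```

```bash
python3 -m crank '[[-0.7,-0.3,1.3,0,0,0,60],[-1.4,-0.6,2.6,0,0,0,60],[-1.4,-0.6,6,0,0,0,60],[-1,-0.6,10,0,0,0,60],[-1,-0.6,12,0,0,0,60],[-1,-0.6,12,0,0,0,60],[-1,-0.6,12,0,0,0,60],[-1,-0.6,12,0,0,0,60]]'
python3 - <<'E'
from h import *
s=readout.sense();R=Ro.from_rotvec(s["eef_rot"]).as_matrix();print("tool F",R.T@s["force"],"T",R.T@s["wrist_torque"])
for y in (psi+np.pi,psi+np.pi-.4): delta([530,100,260],down(y));delta([539.5,36.5,85+45-18],down(y))
E
```

```text
clock: 12.28
position: [433.7, 346.6, 169.3]
eef_rot: [-0.532, 2.569, 0.144]
force: [-0.4, -0.3, -6.1]
opening: 0.711
grasp_force: 58.0
tool F [ 3.47967239 -0.13549334  4.97844317] T [0.01947714 1.03092887 0.05116859]
row cm [  9.63 -24.66   9.07] turn [-0.21   0.482  0.001]
row cm [ 10.58 -31.01  -5.73] turn [-0.21   0.482  0.001]
row cm [  9.63 -24.66   9.07] turn [-0.111  0.517 -0.389]
row cm [ 10.58 -31.01  -5.73] turn [-0.111  0.517 -0.389]
```

```bash
python3 -m crank '[[3,-4,6,-0.05,0.12,0,60],[9.6,-24.7,9,-0.21,0.482,0,60],[9.6,-24.7,9,-0.21,0.482,0,60],[9.6,-24.7,9,-0.21,0.482,0,60],[9.6,-24.7,9,-0.21,0.482,0,60],[9.6,-24.7,9,-0.21,0.482,0,60],[10.6,-31,1,-0.21,0.482,0,60],[10.6,-31,-3,-0.21,0.482,0,60],[10.6,-31,-3,-0.21,0.482,0,60],[10.6,-31,-3,-0.21,0.482,0,60],[10.6,-31,-3,-0.21,0.482,0,60],[10.6,-31,-3,-0.21,0.482,0,60]]'
python3 - <<'E'
from h import *
F=[];Tq=[]
for i in range(6):
    t=cam("top");s_=cam("side");s=readout.sense();R=Ro.from_rotvec(s["eef_rot"]).as_matrix();F.append(R.T@s["force"]);Tq.append(R.T@s["wrist_torque"])
print("F",np.mean(F,0).round(2),"T",np.mean(Tq,0).round(3),np.std(Tq,0).round(3),s["position"],s["eef_rot"],np.round(s["joints"],2))
cv2.imwrite("pics/t5.png",t);cv2.imwrite("pics/s5.png",s_)
p=s["position"];ux=-R[:,0]
L=np.array([[70,31,26],[70,-31,26],[-70,-31,26],[-70,31,26.]])@np.array([ux,-R[:,1]*-1,[0,0,1]])+p
# dome circle
a=np.linspace(0,2*np.pi,60);D=np.c_[539.5+28*np.cos(a),36.5+28*np.sin(a),a*0+79.6];Fo=np.c_[539.5+45*np.cos(a),36.5+45*np.sin(a),a*0+35]
o=[]
for n,im,c in(("top",t,(200,150)),("side",s_,(190,165))):
    k=crop(im,*c,100,100,4);f=lambda X:((proj(n,X)-c+.5)*4).astype(np.int32)
    cv2.polylines(k,[f(L)],True,(0,255,255),1);cv2.polylines(k,[f(D)],True,(0,255,0),1);cv2.polylines(k,[f(Fo)],True,(255,0,255),1);o.append(k)
cv2.imwrite("pics/c5.png",np.hstack(o))
E
```

```text
clock: 13.78
position: [540.9, 38.0, 141.4]
eef_rot: [-0.639, 3.073, 0.0]
force: [0.6, 0.7, -4.5]
opening: 0.711
grasp_force: 58.9
F [0.04 0.11 5.16] T [-0.014 -0.023  0.007] [0.034 0.015 0.029] [540.11220709  37.01431055 139.98291059] [-6.37413951e-01  3.07615499e+00 -9.36379559e-05] [-0.45  0.32  0.32  2.01 -0.14  0.83  1.92]
```

View pics/c5.png

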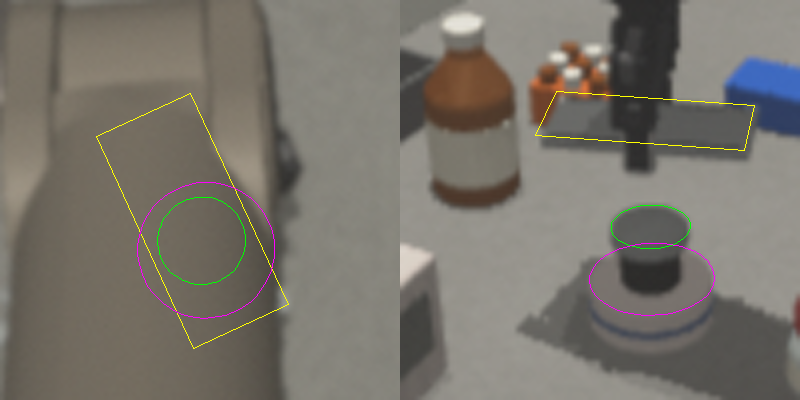

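```bash
cat > g.py <<'E'
from h import *
from scipy.ndimage import map_coordinates
def edge(im,n,A,B,sh=(0,0),w=14):
    """position (mm along A->B) of strongest step on the image of the 3D segment A..B"""
    k=np.linspace(0,1,161);X=A+(B-A)*k[:,None];uv=proj(n,X)+sh
    g=cv2.cvtColor(im,cv2.COLOR_BGR2LAB).astype(float)
    v=np.stack([map_coordinates(g[...,c],[uv[:,1],uv[:,0]],order=1) for c in range(3)],1)
    v=cv2.GaussianBlur(v,(1,w|1),0)
    d=np.linalg.norm(np.gradient(v,axis=0),axis=1);d[:12]=0;d[-12:]=0
    i=d.argmax();j=slice(max(i-12,0),i+13);return (d[j]*k[j]).sum()/d[j].sum()*np.linalg.norm(B-A),d.max()
E
python3 - <<'E'
from g import *
s=readout.sense();im=cv2.imread("pics/s5.png");p=s["position"]
c,q=np.cos(psi),np.sin(psi);ux=np.array([c,q,0]);uy=np.array([-q,c,0]);ez=np.array([0,0,1.])
z=26*ez
print("-x end")
for y in(-20,-10,0,10,20): print(y,[round(float(v),2) for sg in(-1,1) for v in edge(im,"side",p+z+uy*y+sg*ux*50,p+z+uy*y+sg*ux*92,(0,2.3))])
print("long edges (from y=11 outward / -11)")
for x in(-55,-45,-35,40,50): print(x,[round(float(v),2) for sg in(-1,1) for v in edge(im,"side",p+z+ux*x+sg*uy*8,p+z+ux*x+sg*uy*55,(0,2.3))])
# dome cell foot: radial edges at z=35, and dome rim
C=np.array([539.5,36.5,0])
for zz,r0 in((35,45),(79.6,28)):
  o=[]
  for a in range(0,360,15):
    d=np.array([np.cos(np.radians(a)),np.sin(np.radians(a)),0]);e=edge(im,"side",C+[0,0,zz]+d*(r0-16),C+[0,0,zz]+d*(r0+16),(0,2.3),9);o.append((a,round(float(e[0]+r0-16),1),round(float(e[1]),1)))
  print(zz,o)
E
```

```text
-x end
-20 [22.48, 1.8, 34.99, 3.05]
-10 [23.79, 1.58, 32.42, 3.27]
0 [23.43, 2.3, 30.1, 2.7]
10 [23.07, 3.48, 21.53, 1.63]
20 [23.68, 3.24, 19.02, 2.4]
long edges (from y=11 outward / -11)
-55 [30.46, 0.93, 25.16, 1.91]
-45 [33.65, 1.64, 26.07, 1.58]
-35 [33.46, 1.66, 23.83, 1.65]
40 [41.04, 1.07, 22.67, 1.7]
50 [31.39, 1.26, 23.96, 2.13]
35 [(0, 57.5, 0.9), (15, 56.5, 1.4), (30, 46.3, 0.6), (45, 43.8, 0.9), (60, 47.9, 1.1), (75, 50.1, 1.2), (90, 52.4, 1.0), (105, 54.3, 0.9), (120, 54.6, 1.0), (135, 54.1, 0.8), (150, 52.3, 1.1), (165, 50.6, 1.2), (180, 46.8, 1.2), (195, 50.5, 0.9), (210, 43.2, 1.6), (225, 44.4, 1.5), (240, 46.7, 1.0), (255, 32.4, 1.2), (270, 38.1, 2.0), (285, 34.9, 0.7), (300, 32.6, 0.8), (315, 33.0, 0.7), (330, 44.3, 0.7), (345, 34.5, 1.6)]
79.6 [(0, 33.5, 1.8), (15, 29.6, 1.8), (30, 27.7, 1.9), (45, 28.7, 2.1), (60, 30.0, 2.5), (75, 31.8, 1.5), (90, 39.9, 1.6), (105, 33.4, 0.9), (120, 34.1, 0.8), (135, 32.9, 0.9), (150, 40.9, 1.3), (165, 31.4, 1.5), (180, 29.6, 1.8), (195, 27.6, 2.8), (210, 26.6, 2.7), (225, 27.2, 2.7), (240, 29.2, 2.6), (255, 32.7, 1.7), (270, 35.8, 1.4), (285, 36.6, 1.2), (300, 40.4, 1.1), (315, 36.3, 1.1), (330, 38.6, 1.1), (345, 36.2, 1.5)]
```

Run:
```python
from h import *
F=[];Tq=[]
for i in range(30):
    vision.camera("side");s=readout.sense();R=Ro.from_rotvec(s["eef_rot"]).as_matrix();F.append(R.T@s["force"]);Tq.append(R.T@s["wrist_torque"])
F=np.array(F);T=np.array(Tq)
print("F",F.mean(0).round(3),F.std(0).round(2),"T",T.mean(0).round(4),T.std(0).round(3))
print(np.corrcoef(F[:,0],T[:,1])[0,1],np.corrcoef(F[:,1],T[:,0])[0,1],s["position"],s["clock"])
delta([541.8,37,85-18],down(psi+np.pi))
```

```text
F [-0.138 -0.068  4.956] [0.41 0.47 0.56] T [-0.006  -0.0125 -0.0074] [0.032 0.03  0.024]
0.10968327495282802 -0.03787794385924272 [540.11975685  37.04878687 140.03911643] 15.875
row cm [ 0.17 -0.   -7.3 ] turn [-0.     0.     0.001]
```

```bash
python3 -m crank '[[0.2,0.02,-3,0,0,0,60],[0.2,0.02,-5.4,0,0,0,60],[0.2,0.02,-6.4,0,0,0,60],[0.2,0.02,-6.6,0,0,0,60],[0.2,0.02,-6.8,0,0,0,60],[0.2,0.02,-6.8,0,0,0,60],[0.2,0.02,-6.8,0,0,0,60]]'; python3 -m crank '[[0,0,-0.1,0,0,0,60],[0,0,-0.15,0,0,0,60],[0,0,-0.15,0,0,0,60]]';python3 -m crank '[[0,0,-0.1,0,0,0,60],[0,0,-0.1,0,0,0,60],[0,0,-0.1,0,0,0,60]]'
```

```text
clock: 16.75
position: [542.4, 37.4, 72.5]
eef_rot: [-0.637, 3.075, 0.0]
force: [-0.3, 0.7, -4.8]
opening: 0.71
grasp_force: 58.9
clock: 17.12
position: [542.1, 37.3, 70.5]
eef_rot: [-0.638, 3.076, -0.0]
force: [0.1, -0.5, -4.9]
opening: 0.711
grasp_force: 58.9
clock: 17.5
position: [542.1, 37.2, 69.5]
eef_rot: [-0.638, 3.076, -0.0]
force: [0.0, 1.0, -4.8]
opening: 0.711
grasp_force: 58.9
```

```bash
for i in 1 2 3; do python3 -m crank '[[0,0,-0.07,0,0,0,60],[0,0,-0.07,0,0,0,60]]' | grep -E "posi|force:"; done
```

```text
position: [542.1, 37.3, 68.8]
force: [-0.1, 0.9, -4.2]
grasp_force: 58.9
position: [542.1, 37.3, 68.1]
force: [0.1, -0.3, -4.7]
grasp_force: 58.9
position: [542.2, 37.3, 67.6]
force: [-1.7, -1.0, 0.9]
grasp_force: 59.5
```

```bash
python3 -m crank '[[0,0,-0.0,0,0,0,60],[0,0,0,0,0,0,74],[0,0,0,0,0,0,74],[0,0,0,0,0,0,80],[0,0,0,0,0,0,80],[0,0,0,0,0,0,80],[0,0,0,0,0,0,80],[0,0,0,0,0,0,80]]'
python3 - <<'E'
from h import *
im=cam("side");cv2.imwrite("pics/s6.png",im)
cv2.imwrite("pics/c6.png",crop(im,185,170,100,75,8))
E
```

```text
clock: 19.25
position: [542.1, 37.2, 67.4]
eef_rot: [-0.638, 3.076, -0.0]
force: [0.5, 0.2, -0.6]
opening: 0.799
grasp_force: 0.0
```

View pics/c6.png

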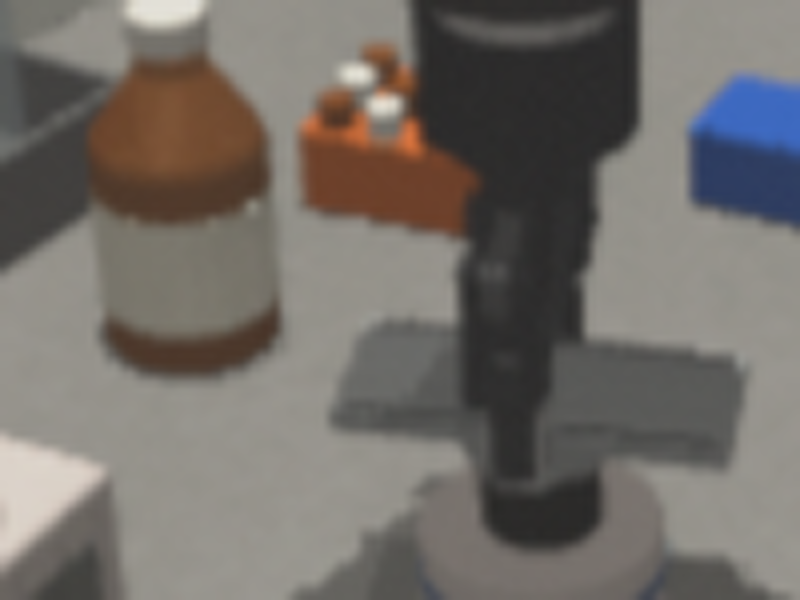

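The plate sits on the dome, with its lower front edge running from (332,428) to (725,467) in the 8x crop. I'll compare that slope with a level model.

Run:
```python
from g import *
im=cv2.imread("pics/s6.png")
p=np.array([541.,36.8,85.])
c,q=np.cos(psi),np.sin(psi);ux=np.array([c,q,0]);uy=np.array([-q,c,0]);ez=np.array([0,0,1.])
for tilt in(-2,0,2):
    R=Ro.from_rotvec(uy*np.radians(-tilt)).as_matrix()  # + = +x end up
    u=R@ux
    for nm,o in(("bottom+y",uy*31),("top-y",-uy*31+8*ez)):
        a=(proj("side",[p+o+70*u,p+o-70*u])-[185,170]+.5)*8;print(tilt,nm,a.round(0).tolist(),((a[1,1]-a[0,1])/(a[1,0]-a[0,0])).round(4))
# measured slopes by vertical-gradient: strongest step along image columns near edges
g=cv2.cvtColor(im,cv2.COLOR_BGR2GRAY).astype(float)
def col(x0,x1,f,w):
    P=[]
    for x in range(x0,x1):
        y0=f(x);ys=np.linspace(y0-w,y0+w,int(20*w)+1);v=map_coordinates(g,[ys,np.full(ys.size,x)],order=1)
        d=np.abs(np.gradient(cv2.GaussianBlur(v.reshape(-1,1),(1,15),0)[:,0]));d[:5]=d[-5:]=0;i=d.argmax();j=slice(max(i-8,0),i+9);P.append((x,(d[j]*ys[j]).sum()/d[j].sum()))
    return P
cv=lambda x8,y8:(x8/8+185-.5,y8/8+170-.5)
def line(a,b):
    (x0,y0),(x1,y1)=cv(*a),cv(*b);return lambda x:y0+(y1-y0)*(x-x0)/(x1-x0)
fb=line((332,428),(725,467));ft=line((375,320),(745,352))
for nm,f,r in(("bottom",fb,[(229,242),(254,273)]),("top",ft,[(235,241),(259,275)])):
    Q=np.array(sum([col(*k,f,2.2) for k in r],[]));k=np.polyfit(Q[:,0],Q[:,1],1);res=Q[:,1]-np.polyval(k,Q[:,0]);ok=abs(res)<.4;k=np.polyfit(Q[ok,0],Q[ok,1],1);print(nm,k[0].round(4),ok.sum(),len(ok),np.std(res[ok]).round(2))
```

```text
-2 bottom+y [[324.0, 439.0], [724.0, 457.0]] 0.0464
-2 top-y [[361.0, 326.0], [745.0, 342.0]] 0.0423
0 bottom+y [[323.0, 433.0], [724.0, 463.0]] 0.0757
0 top-y [[361.0, 320.0], [745.0, 348.0]] 0.0722
2 bottom+y [[323.0, 427.0], [724.0, 469.0]] 0.1049
2 top-y [[361.0, 314.0], [745.0, 354.0]] 0.1021
bottom 0.1026 25 32 0.2
top 0.1119 22 22 0.14
```

```bash
cat >> g.py <<'E'
def col(g,x0,x1,f,w):
    P=[]
    for x in range(x0,x1):
        y0=f(x);ys=np.linspace(y0-w,y0+w,int(20*w)+1);v=map_coordinates(g,[ys,np.full(ys.size,x)],order=1)
        d=np.abs(np.gradient(cv2.GaussianBlur(v.reshape(-1,1),(1,15),0)[:,0]));d[:5]=d[-5:]=0;i=d.argmax();j=slice(max(i-8,0),i+9);P.append((x,(d[j]*ys[j]).sum()/d[j].sum()))
    return P
c,q=np.cos(psi),np.sin(psi);ux=np.array([c,q,0]);uy=np.array([-q,c,0]);ez=np.array([0,0,1.])
EDG={"bot+y":(31,0),"top+y":(31,8),"top-y":(-31,8)}
def pl(a,p): # a: pitch deg (+x up), roll deg (+y up), dz ; edges in image
    R=(Ro.from_rotvec(uy*np.radians(-a[0]))*Ro.from_rotvec(ux*np.radians(a[1]))).as_matrix()
    M=R@np.column_stack([ux,uy,ez]);return lambda x,y,z:p+ez*a[2]+M@np.array([x,y,z],float)
def tilt(im,p,segs=((-66,-22),(22,66)),w=2.0,edges=("bot+y","top-y"),a0=(0,0,0)):
    """plate pitch/roll from steps along its long edges in the side picture"""
    g=cv2.cvtColor(im,cv2.COLOR_BGR2GRAY).astype(float);a=np.array(a0,float)
    for it in range(3):
        G=pl(a,p);obs=[]
        for e in edges:
            y,z=EDG[e]
            for x0,x1 in segs:
                (u0,v0),(u1,v1)=sorted(proj("side",[G(x0,y,z),G(x1,y,z)]).tolist())
                Q=col(g,int(u0)+1,int(u1),lambda u:v0+(v1-v0)*(u-u0)/(u1-u0),w if it else w+1.5)
                obs.append((e,np.array(Q)))
        def f(b):
            H=pl(b,p);r=[]
            for e,Q in obs:
                y,z=EDG[e];(u0,v0),(u1,v1)=proj("side",[H(70,y,z),H(-70,y,z)])
                r.append(Q[:,1]-(v0+(v1-v0)*(Q[:,0]-u0)/(u1-u0)))
            return np.concatenate(r)
        s=least_squares(f,a,loss="soft_l1",f_scale=.2);a=s.x
    return a.round(2),np.median(np.abs(f(a))).round(2),len(f(a))
E
python3 - <<'E'
from g import *
p=np.array([541.,36.8,85.])
im=cv2.imread("pics/s6.png")
for e in(("bot+y","top-y"),("top-y",),): print(e,tilt(im,p,edges=e,a0=(2,0,0)))
print("s5 held",tilt(cv2.imread("pics/s5.png"),np.array([540.1,37,158]),a0=(0,0,-3)))
E
```

```text
('bot+y', 'top-y') (array([ 2.12,  0.21, -0.48]), np.float64(0.17), 57)
('top-y',) (array([ 2.49, -6.87, -3.41]), np.float64(0.13), 28)
s5 held (array([-0.02,  1.45, -1.05]), np.float64(0.18), 60)
```

```bash
python3 -m crank '[[0,0,0,0,0,0,60],[0,0,0,0,0,0,60],[0,0,0,0,0,0,60],[0,0,0.4,0,0,0,60],[0.2,0.02,0.4,-0.015,0.034,0,60],[0.2,0.02,0.4,-0.015,0.034,0,60],[0.2,0.02,0.2,-0.015,0.034,0,60],[0.2,0.02,0.1,-0.015,0.034,0,60],[0.2,0.02,0.05,-0.015,0.034,0,60],[0.2,0.02,0.05,-0.015,0.034,0,60]]' 30
python3 - <<'E'
from g import *
im=cam("side");cv2.imwrite("pics/s7.png",im);s=readout.sense();print(tilt(im,np.array([542.,36.8,85.])),s["position"],s["force"])
E
```

```text
clock: 20.55
position: [544.0, 37.4, 67.9]
eef_rot: [0.63, -3.041, 0.012]
force: [-0.1, -0.2, -4.1]
opening: 0.721
grasp_force: 34.4
(array([ 1.72,  1.13, -0.1 ]), np.float64(0.18), 58) [544.07054695  37.44099848  67.93773245] [ 0.40447018  0.21995938 -3.56518485]
```

Run:
```python
from g import *
s=readout.sense();R=Ro.from_rotvec(s["eef_rot"]).as_matrix();print("tool x",R[:,0].round(3),"z",R[:,2].round(3))
for k in("s5","s6","s7"):
    im=cv2.imread(f"pics/{k}.png");p=np.array([540.1,37,157]) if k=="s5" else np.array([542.,36.8,85.])
    for e in(("bot+y",),("top-y",)):
        for sg in(((-66,-22),),((22,66),)):
            pass
    for sg in(((-66,-22),(22,66)),((-68,-30),(26,68))):
        print(k,tilt(im,p,segs=sg),tilt(im,p,segs=sg,a0=(3,0,0)),tilt(im,p,segs=sg,edges=("bot+y","top-y","top+y")))
cv2.imwrite("pics/c7.png",np.vstack([crop(cv2.imread("pics/s7.png"),220,195,64,40,7),crop(cv2.imread("pics/s6.png"),220,195,64,40,7)]))
```

```text
tool x [-0.917 -0.397  0.037] z [-0.034 -0.015 -0.999]g.py:15: RuntimeWarning: invalid value encountered in scalar divide
  d=np.abs(np.gradient(cv2.GaussianBlur(v.reshape(-1,1),(1,15),0)[:,0]));d[:5]=d[-5:]=0;i=d.argmax();j=slice(max(i-8,0),i+9);P.append((x,(d[j]*ys[j]).sum()/d[j].sum()))
Traceback (most recent call last):
  File "g.py", line 39, in tilt
    s=least_squares(f,a,loss="soft_l1",f_scale=.2);a=s.x
ValueError: Residuals are not finite in the initial point.
```

Run:
```python
from g import *
cv2.imwrite("pics/c7.png",np.vstack([crop(cv2.imread("pics/s7.png"),220,195,64,40,7),crop(cv2.imread("pics/s6.png"),220,195,64,40,7)]))
for k in("s6","s7"):
    im=cv2.imread(f"pics/{k}.png");p=np.array([542.,36.8,84.8])
    for sg in(((-66,-22),(22,66)),((-68,-30),(26,68)),((-66,-30),)):
        print(k,tilt(im,p,segs=sg),tilt(im,p,segs=sg,a0=(3,0,0)))
```

```text
s6 (array([ 2.09,  0.31, -0.56]), np.float64(0.16), 58) (array([ 2.1 ,  0.29, -0.54]), np.float64(0.17), 58)
s6 (array([ 2.02,  0.53, -0.47]), np.float64(0.17), 51) (array([ 1.98,  0.46, -0.49]), np.float64(0.17), 51)
s6 (array([3.33, 1.07, 0.65]), np.float64(0.13), 24) (array([3.24, 1.08, 0.57]), np.float64(0.13), 24)
s7 (array([1.72, 1.15, 0.09]), np.float64(0.18), 58) (array([1.73, 1.13, 0.09]), np.float64(0.17), 58)
s7 (array([1.72, 1.3 , 0.12]), np.float64(0.17), 51) (array([1.72, 1.3 , 0.12]), np.float64(0.17), 51)
s7 (array([6.18, 2.85, 3.27]), np.float64(0.22), 24) (array([6.09, 2.83, 3.2 ]), np.float64(0.22), 24)
```

View pics/c7.png

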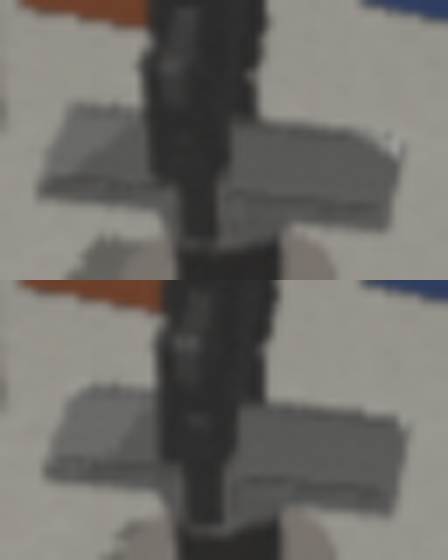

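Run:
```python
from g import *
def bot(im,p,dz0,e="bot+y",segs=((-68,-24),(24,68)),w=2.0):
    g=cv2.cvtColor(im,cv2.COLOR_BGR2GRAY).astype(float);a=np.array([1.,dz0]);y,z=EDG[e]
    for it in range(4):
        G=pl((a[0],0,a[1]),p);Q=[]
        for x0,x1 in segs:
            (u0,v0),(u1,v1)=sorted(proj("side",[G(x0,y,z),G(x1,y,z)]).tolist());Q+=col(g,int(u0)+1,int(u1),lambda u:v0+(v1-v0)*(u-u0)/(u1-u0),w if it else 3)
        Q=np.array(Q)
        def f(b):
            H=pl((b[0],0,b[1]),p);(u0,v0),(u1,v1)=proj("side",[H(70,y,z),H(-70,y,z)]);return Q[:,1]-(v0+(v1-v0)*(Q[:,0]-u0)/(u1-u0))
        a=least_squares(f,a,loss="soft_l1",f_scale=.15).x
    return a.round(2),np.median(abs(f(a))).round(2)
for k in("s5","s6","s7"):
    im=cv2.imread(f"pics/{k}.png");p=np.array([540.1,37,157]) if k=="s5" else np.array([542.,36.8,84.8])
    for e in("bot+y","top-y"): print(k,e,bot(im,p,-2 if k=="s5" else 0,e),bot(im,p,-1 if k=="s5" else -.5,e,w=1.3))
```

```text
s5 bot+y (array([-0.19,  0.71]), np.float64(0.16)) (array([-0.18,  0.72]), np.float64(0.11))
s5 top-y (array([ 0.17, -0.59]), np.float64(0.39)) (array([ 0.22, -0.56]), np.float64(0.21))
s6 bot+y (array([ 1.8 , -0.32]), np.float64(0.16)) (array([ 1.83, -0.29]), np.float64(0.11))
s6 top-y (array([ 2.43, -0.6 ]), np.float64(0.13)) (array([ 2.31, -0.69]), np.float64(0.08))
s7 bot+y (array([1.63, 0.74]), np.float64(0.19)) (array([1.6 , 0.74]), np.float64(0.12))
s7 top-y (array([ 1.97, -0.43]), np.float64(0.17)) (array([ 2.03, -0.45]), np.float64(0.13))
```

```bash
python3 -m crank '[[0,0,0.3,0,0,0,60],[0,0,0.3,-0.012,0.027,0,60],[0,0,0.3,-0.012,0.027,0,60],[0,0,0.3,-0.012,0.027,0,60]]' 60
python3 - <<'E'
from g import *
im=cam("side");cv2.imwrite("pics/s8.png",im);s=readout.sense();p=np.array([542.5,37,88.])
for e in(("bot+y","top-y"),("bot+y","top-y","top+y")): print(tilt(im,p,edges=e))
print(s["position"],s["force"])
E
```

```text
clock: 21.1
position: [544.1, 37.5, 70.7]
eef_rot: [0.625, -3.012, 0.022]
force: [0.4, -0.3, -4.8]
opening: 0.707
grasp_force: 65.9
(array([ 0.05,  1.26, -0.55]), np.float64(0.2), 58)
(array([ 0.19, -4.95, -3.12]), np.float64(0.64), 88)
[544.02525295  37.4577157   70.77341051] [-0.08213762  0.20508296 -4.6654214 ]
```

```bash
python3 -m crank '[[0,0,-0.2,0,0,0,60],[0,0,-0.27,0,0,0,60],[0,0,-0.31,0,0,0,60],[0,0,-0.31,0,0,0,60]]' | grep -E "posi|force:"; python3 -m crank '[[0,0,0,0,0,0,73],[0,0,0,0,0,0,76],[0,0,0,0,0,0,84],[0,0,0,0,0,0,84],[0,0,0,0,0,0,84],[0,0,0,0,0,0,84],[0,0,0,0,0,0,84]]'
python3 - <<'E'
from g import *
for i in range(2):
    im=cam("side");cv2.imwrite(f"pics/s9{i}.png",im);p=np.array([542.,36.8,84.7]);print(tilt(im,p),readout.sense()["force"])
E
```

```text
position: [544.0, 37.4, 67.9]
force: [-2.2, -1.2, -2.4]
grasp_force: 66.2
clock: 22.52
position: [544.1, 37.5, 67.8]
eef_rot: [0.624, -3.012, 0.022]
force: [0.1, 0.0, 0.4]
opening: 0.839
grasp_force: 0.0
(array([-2.69,  2.6 ,  0.04]), np.float64(0.23), 57) [ 0.13260806 -1.52977078 -0.06100381]
(array([-3.71,  2.2 ,  0.09]), np.float64(0.14), 57) [0.25759535 0.49906513 0.2229226 ]
```

Run:
```python
from g import *
p=np.array([542.,36.8,84.7]);A=[]
ims=[cam("side") for i in range(14)]
for im in ims: A.append(tilt(im,p,a0=(-2,1,0))[0])
A=np.array(A);print(A[:,:2].T.tolist(),A.mean(0),readout.sense()["clock"])
cv2.imwrite("pics/s10.png",ims[-1])
```

```text
g.py:15: RuntimeWarning: invalid value encountered in scalar divide
  d=np.abs(np.gradient(cv2.GaussianBlur(v.reshape(-1,1),(1,15),0)[:,0]));d[:5]=d[-5:]=0;i=d.argmax();j=slice(max(i-8,0),i+9);P.append((x,(d[j]*ys[j]).sum()/d[j].sum()))
Traceback (most recent call last):
  File "g.py", line 39, in tilt
    s=least_squares(f,a,loss="soft_l1",f_scale=.2);a=s.x
ValueError: Residuals are not finite in the initial point.
```

Fix the zero-division, cache the frames, rerun.

```bash
sed -i 's|(d\[j\]\*ys\[j\]).sum()/d\[j\].sum()|((d[j]+1e-9)*ys[j]).sum()/(d[j]+1e-9).sum()|' g.py
cat >> g.py <<'E'
def series(n,name,p,a0=(0,1,0)):
    ims=[cam("side") for i in range(n)];np.save(f"pics/{name}.npy",np.array(ims))
    A=np.array([tilt(im,p,a0=a0)[0] for im in ims]);print("pitch",A[:,0].tolist(),"roll",A[:,1].tolist(),"mean",A.mean(0).round(2),"t",round(readout.sense()["clock"],2));return A
E
python3 - <<'E'
from g import *
series(7,"a1",np.array([542.,36.8,84.7]),(-2,1,0))
E
```

```text
pitch [-3.35, -3.9, -3.89, -3.7, -3.74, -3.48, -3.33] roll [2.97, 2.09, 2.58, 2.46, 2.2, 3.01, 2.53] mean [-3.63  2.55 -0.02] t 23.68
```

Run:
```python
from g import *
a1=np.load("pics/a1.npy")
C=np.array([539.8,36.3,0]) 
for k,z,a in(("s5",157.5,(0,1.4,0)),("s6",84.7,(2.05,.3,0)),("s7",85.5,(1.7,1.1,0)),("s8",88,(0,1.3,0)),("a1",84.7,(-3.65,2.5,0))):
    im=a1[-1] if k=="a1" else cv2.imread(f"pics/{k}.png")
    G=pl(a,C+ez*z);o=[]
    for sg in(-1,1):
        o.append([float((50+edge(im,"side",G(sg*50,y,8),G(sg*92,y,8),(0,0.),9)[0]).round(1)) for y in(-24,-16,-8,0,8,16,24)])
    print(k,"-x end",o[0],"+x end",o[1],"centre",round((np.median(o[1])-np.median(o[0]))/2,2))
```

```text
s5 -x end [73.2, 72.7, 73.2, 76.9, 74.1, 73.6, 74.0] +x end [66.4, 84.8, 82.9, 80.8, 78.9, 87.1, 69.0] centre 3.6
s6 -x end [65.7, 70.6, 70.9, 71.7, 71.7, 71.1, 71.7] +x end [66.6, 68.3, 69.3, 68.3, 68.9, 69.2, 68.1] centre -1.4
s7 -x end [63.5, 64.2, 68.8, 69.1, 69.6, 68.6, 68.9] +x end [72.1, 71.0, 70.5, 71.1, 71.9, 71.8, 70.5] centre 1.15
s8 -x end [66.4, 67.1, 68.6, 69.1, 68.2, 68.4, 69.1] +x end [72.3, 71.4, 71.9, 72.4, 72.0, 71.8, 70.3] centre 1.75
a1 -x end [66.8, 67.8, 69.1, 69.6, 68.7, 69.3, 69.7] +x end [72.7, 71.5, 72.3, 72.7, 71.4, 70.0, 70.4] centre 1.2
```

```bash
python3 -m crank '[[0,0,0,0,0,0,95],[0,0,0,0,0,0,95],[0,0,0,0,0,0,95],[0,0,2,0,0,0,95],[0,0,6,0,0,0,95],[0,0,6,0,0,0,95],[0,0,6,0,0,0,95]]'
python3 - <<'E'
from g import *
series(7,"a2",np.array([542.,36.8,84.7]),(-3,1,0))
s=readout.sense();delta(s["position"],down(psi+np.pi))
C=np.array([539.8,36.3,0]);im=np.load("pics/a2.npy")[-1]
G=pl((-3.65,2.5,0),C+ez*84.7)
print([[float((50+edge(im,"side",G(sg*50,y,8),G(sg*92,y,8),(0,0.),9)[0]).round(1)) for y in(-24,-16,-8,0,8,16,24)] for sg in(-1,1)])
cv2.imwrite("pics/c8.png",np.hstack([crop(im,205,170,80,75,6),crop(cam("top"),225,180,50,75,6)]))
E
```

```text
clock: 24.55
position: [544.0, 37.6, 127.6]
eef_rot: [0.625, -3.012, 0.021]
force: [0.0, -0.4, 0.1]
opening: 0.953
grasp_force: 0.0
pitch [-3.48, -3.9, -3.98, -3.88, -3.51, -3.57, -3.64] roll [2.87, 2.44, 2.3, 2.45, 2.92, 2.79, 2.6] mean [-3.71  2.62 -0.09] t 24.9
row cm [0. 0. 0.] turn [ 0.027 -0.062  0.001]
[[66.9, 55.8, 69.0, 69.6, 68.6, 69.1, 69.8], [72.6, 71.5, 72.3, 72.8, 71.5, 71.9, 70.8]]
```

```bash
python3 -m crank '[[0,0,-4,0,0,0,95],[0,0,-6,0,0,0,95],[0,0,-6,0,0,0,95],[0,0,-6,0,0,0,60],[0,0,-6,0,0,0,60],[0,0,-6,0,0,0,60],[0,0,-6,0,0,0,60],[0,0,-5.6,0,0,0,60],[0,0,-5.6,0,0,0,60],[0,0,-5.6,0,0,0,60]]' 60
python3 - <<'E'
from g import *
im=cam("side");cv2.imwrite("pics/s11.png",im);s=readout.sense();R=Ro.from_rotvec(s["eef_rot"]).as_matrix()
t=tilt(im,np.array([542.,37,88.]),a0=(-3,1,0));print(t,s["position"],"tool pitch",np.degrees(-R[2,0]).round(2))
C=np.array([539.8,36.3,0])
G=pl((t[0][0],1.3,0),C+ez*88.7)
print([[float((50+edge(im,"side",G(sg*50,y,8),G(sg*92,y,8),(0,0.),9)[0]).round(1)) for y in(-24,-16,-8,0,8,16,24)] for sg in(-1,1)])
E
```

```text
clock: 26.2
position: [544.0, 37.5, 71.8]
eef_rot: [0.625, -3.012, 0.022]
force: [0.2, -0.6, -5.9]
opening: 0.706
grasp_force: 66.1
(array([-4.27,  1.58, -0.76]), np.float64(0.15), 57) [543.97127688  37.51206988  71.72890804] tool pitch -3.82
[[66.8, 68.1, 60.5, 70.1, 70.7, 69.5, 70.0], [72.3, 70.9, 69.9, 70.4, 71.2, 71.5, 70.2]]
```

```bash
python3 -m crank '[[0,0,0,0.03,-0.068,0,60],[-0.2,0.055,0,0.03,-0.068,0,60],[-0.2,0.055,-0.2,0.03,-0.068,0,60],[-0.2,0.055,-0.33,0.03,-0.068,0,60],[-0.2,0.055,-0.38,0.03,-0.068,0,60],[-0.2,0.055,-0.41,0.03,-0.068,0,60],[-0.2,0.055,-0.41,0.03,-0.068,0,60]]'|grep -E "posi|force:"
python3 - <<'E'
from g import *
im=cam("side");print("held",tilt(im,np.array([541.,37,85.])))
E
python3 -m crank '[[0,0,0,0,0,0,71],[0,0,0,0,0,0,72],[0,0,0,0,0,0,73],[0,0,0,0,0,0,75],[0,0,0,0,0,0,78],[0,0,0,0,0,0,84]]'|grep -E "posi|force:|open"
python3 - <<'E'
from g import *
A=series(16,"a3",np.array([541.,37,85.]))
E
```

```text
position: [542.4, 38.3, 68.9]
force: [-12.6, -0.4, 29.3]
grasp_force: 69.7
held (array([-0.05,  2.16, -1.07]), np.float64(0.21), 57)
position: [542.2, 38.0, 67.6]
force: [-0.7, 0.5, -0.3]
opening: 0.838
grasp_force: 0.0
pitch [2.06, 2.46, 2.99, 3.4, 3.69, 3.45, 2.93, 2.64, 2.14, 1.97, 2.28, 2.59, 3.05, 3.59, 3.63, 3.25] roll [-0.97, -1.13, -1.41, -1.15, -0.86, -0.94, -1.32, -1.55, -1.14, -1.06, -1.24, -1.4, -1.3, -1.0, -0.92, -1.23] mean [ 2.88 -1.16 -0.87] t 28.73
```

```bash
python3 -m crank '[[0,0,0,0,0,0,60],[0,0,0,0,0,0,60],[0,0,0,0,0,0,60],[0,0,0,0,0,0,60],[0,0,0.4,0,0,0,60],[0,0,0.4,0,0,0,60],[0,0,0.4,0,0,0,60]]'
python3 - <<'E'
from g import *
ims=[cam("side") for i in range(3)];s=readout.sense();R=Ro.from_rotvec(s["eef_rot"]).as_matrix()
for im in ims: print(tilt(im,np.array([541.,37,89.]),a0=(2,1,0)))
print(s["position"],"tool pitch",np.degrees(-R[2,0]).round(2))
E
```

```text
clock: 29.6
position: [541.9, 38.1, 71.6]
eef_rot: [-0.636, 3.069, 0.002]
force: [0.6, 1.1, -5.3]
opening: 0.709
grasp_force: 66.0
(array([ 2.14, -1.27, -1.54]), np.float64(0.16), 57)
(array([ 2.11, -1.39, -1.6 ]), np.float64(0.15), 57)
(array([ 2.17, -1.5 , -1.55]), np.float64(0.18), 57)
[541.98221496  38.05044995  71.5829848 ] tool pitch 0.43
```

```bash
python3 -m crank '[[0.03,0.02,0,0.03,0.054,0,60],[0.05,0.04,0,0.03,0.054,0,60],[0.05,0.04,-0.2,0.03,0.054,0,60],[0.05,0.04,-0.3,0.03,0.054,0,60],[0.05,0.04,-0.3,0.03,0.054,0,60]]'|grep -E "posi|force:"
python3 -m crank '[[0,0,-0.05,0,0,0,60],[0,0,-0.05,0,0,0,60]]'|grep -E "posi|force:"
python3 -m crank '[[0,0,-0.04,0,0,0,60],[0,0,-0.04,0,0,0,60]]'|grep -E "posi|force:"
python3 - <<'E'
from g import *
ims=[cam("side") for i in range(2)]
for im in ims: print("held",tilt(im,np.array([542.,37,85.]),a0=(0,1,0)))
E
```

```text
position: [542.4, 38.6, 68.6]
force: [-0.2, -0.2, -5.1]
grasp_force: 66.4
position: [542.6, 38.6, 68.3]
force: [-1.8, 1.1, -2.3]
grasp_force: 66.7
position: [542.6, 38.6, 68.2]
force: [-3.9, 1.4, 5.6]
grasp_force: 67.3
held (array([-0.42,  1.15, -0.68]), np.float64(0.14), 57)
held (array([-0.45,  1.31, -0.73]), np.float64(0.14), 57)
```

```bash
python3 -m crank '[[0,0,0.05,0,0,0,60],[0,0,0.05,0,0,0,60],[0,0,0.05,0,0,0,71],[0,0,0.05,0,0,0,72],[0,0,0.05,0,0,0,73],[0,0,0.05,0,0,0,75],[0,0,0.05,0,0,0,78],[0,0,0.05,0,0,0,84]]'|grep -E "posi|force:|open"
python3 - <<'E'
from g import *
A=series(12,"a4",np.array([542.,37,85.]))
E
```

```text
position: [542.7, 38.4, 68.4]
force: [0.2, 0.2, -0.2]
opening: 0.838
grasp_force: 0.0
pitch [-0.78, -0.5, -0.32, -0.07, 0.16, 0.04, 0.02, -0.17, -0.47, -0.58, -0.65, -0.67] roll [1.84, 1.82, 1.83, 1.67, 1.72, 1.89, 1.86, 1.78, 1.78, 1.83, 1.7, 1.76] mean [-0.33  1.79 -0.4 ] t 32.58
```

Run:
```python
from g import *
im=np.load("pics/a4.npy")[3]
C=np.array([539.8,36.3,0]);G=pl((0,1.5,0),C+ez*84.7)
o=[[float((50+edge(im,"side",G(sg*50,y,8),G(sg*92,y,8),(0,0.),9)[0]).round(1)) for y in(-24,-16,-8,0,8,16,24)] for sg in(-1,1)];print("plate x centre rel C",(np.median(o[1])-np.median(o[0]))/2)
t=cv2.imread("pics/top0.png");s=cv2.imread("pics/side0.png")
ht=cv2.cvtColor(t,cv2.COLOR_BGR2HSV)[...,2].astype(int);print(ht[246:256:2,330:372:2])
print(ht[222:282:3,350])
for th in(150,165,180):
    m=np.zeros((420,560));m[220:285,325:375]=ht[220:285,325:375]>th
    print(th,m.sum(),np.round(boxfit({"top":m},(435,-221,-.2)),3),"topface",np.round(boxfit({"top":m},(435,-221,-.2),z=39.5,h=.5),3))
s0=readout.sense();print(s0["position"],s0["clock"])
delta([434,-221,200],down(np.pi-.2))
```

```text
plate x centre rel C 0.0
[[124 125 127 124 107 160 201 202 203 202 201 204 203 203 202 185 134 126
  126 128 126]
 [126 124 126 122 107 173 201 202 203 202 203 203 203 203 203 174 132 126
  128 128 124]
 [125 124 125 113 109 184 202 203 202 202 204 202 203 203 201 164 129 129
  127 126 125]
 [123 125 125 113 121 189 202 202 203 203 203 203 203 204 198 154 126 128
  128 127 127]
 [126 127 125 112 135 197 203 203 203 202 203 202 202 203 195 146 128 127
  127 127 127]]
[130 127 128 181 203 203 202 204 201 202 203 203 202 202 202 193 118 128
 130 129]
150 806.0 [ 4.35291e+02 -2.20579e+02 -2.34000e-01  9.20270e+01] topface [ 4.34376e+02 -2.18728e+02 -2.15000e-01  3.74470e+01]
165 746.0 [ 4.33509e+02 -2.19441e+02 -1.67000e-01  1.55212e+02] topface [ 4.34281e+02 -2.18845e+02 -1.85000e-01  8.39020e+01]
180 697.0 [ 4.34500e+02 -2.17500e+02 -1.70000e-01  2.02737e+02] topface [ 4.33905e+02 -2.17272e+02 -1.97000e-01  1.31529e+02]
[542.61238109  38.42600774  68.32396812] 32.575
row cm [-10.86 -25.94  13.17] turn [-0.046 -0.035 -0.608]
```

```bash
python3 - <<'E'
from g import *
for z in(110,9): delta([434.4,-218.7,z],down(np.pi-.21))
E
python3 -m crank '[[0,0,0,0,0,0,95],[0,0,0,0,0,0,95],[0,0,2,0,0,0,95],[0,0,8,0,0,0,95],[-2,-5,13,-0.02,-0.02,-0.1,95],[-10.8,-25.7,13,-0.046,-0.035,-0.618,95],[-10.8,-25.7,13,-0.046,-0.035,-0.618,95],[-10.8,-25.7,10,-0.046,-0.035,-0.618,95],[-10.8,-25.7,4,-0.046,-0.035,-0.618,95],[-10.8,-25.7,4,-0.046,-0.035,-0.618,95],[-10.8,-25.7,4,-0.046,-0.035,-0.618,95],[-10.8,-25.7,4,-0.046,-0.035,-0.618,95]]'
python3 - <<'E'
from g import *
delta([434.4,-218.7,9],down(np.pi-.21))
E
```

```text
row cm [-10.82 -25.71   4.17] turn [-0.046 -0.035 -0.618]
row cm [-10.82 -25.71  -5.93] turn [-0.046 -0.035 -0.618]
clock: 34.08
position: [435.4, -218.2, 109.1]
eef_rot: [0.328, 3.124, 0.001]
force: [-0.3, 0.4, -0.4]
opening: 0.95
grasp_force: 0.0
row cm [ -0.1   -0.05 -10.01] turn [-0.     0.001 -0.001]
```

```bash
python3 -m crank '[[-0.1,0,-5,0,0,0,95],[-0.1,0,-9,0,0,0,95],[-0.1,0,-10,0,0,0,95],[-0.1,0,-10,0,0,0,95],[-0.1,0,-10,0,0,0,50],[-0.1,0,-10,0,0,0,50],[-0.1,0,-10,0,0,0,50],[-0.1,0,-10,0,0,0,50],[-0.1,0,-6,0,0,0,50],[-0.1,0,2,0,0,0,50],[-0.1,0,8,0,0,0,50],[-0.1,0,8,0,0,0,50]]' 30
python3 - <<'E'
from g import *
print(readout.sense()["force"])
im=cam("side");A=tilt(im,np.array([542.,37,85.]),a0=(0,1,0));print("plate",A)
for z in(93+35+9,93+9): delta([541.5,37,z],down(np.pi+psi))
E
```

```text
clock: 35.58
position: [435.1, -219.2, 192.6]
eef_rot: [0.328, 3.118, 0.001]
force: [0.2, 0.3, -2.7]
opening: 0.649
grasp_force: 35.7
[ 0.20604759  0.29438004 -2.66881547]
plate (array([-0.24,  5.12, -2.86]), np.float64(0.26), 57)
row cm [10.65 25.59 -5.53] turn [-0.002  0.006  0.62 ]
row cm [10.65 25.59 -9.03] turn [-0.002  0.006  0.62 ]
```

```bash
python3 -m crank '[[2,5,1,0,0,0.1,50],[10.65,25.6,0,0,0.006,0.62,50],[10.65,25.6,0,0,0.006,0.62,50],[10.65,25.6,0,0,0.006,0.62,50],[10.65,25.6,0,0,0.006,0.62,50],[10.65,25.6,-3,0,0.006,0.62,50],[10.65,25.6,-6,0,0.006,0.62,50],[10.65,25.6,-8,0,0.006,0.62,50],[10.65,25.6,-8,0,0.006,0.62,50],[10.65,25.6,-8,0,0.006,0.62,50]]'
python3 - <<'E'
from g import *
im=cam("side");cv2.imwrite("pics/s12.png",im)
print("plate",tilt(im,np.array([542.,37,85.]),a0=(0,1,0)));delta([541.5,37,102],down(np.pi+psi))
E
```

```text
clock: 36.88
position: [540.1, 37.3, 108.5]
eef_rot: [0.638, -3.07, 0.0]
force: [-0.1, 0.4, -0.7]
opening: 0.652
grasp_force: 35.5
plate (array([-0.67,  1.35, -0.39]), np.float64(0.18), 57)
row cm [ 0.11 -0.04 -0.69] turn [ 0.001 -0.005 -0.   ]
```

```bash
python3 -m crank '[[0.12,-0.04,-0.3,0,-0.005,0,50],[0.12,-0.04,-0.45,0,-0.005,0,50],[0.12,-0.04,-0.45,0,-0.005,0,50]]'|grep -E "posi|force:"; for i in 1 2 3; do python3 -m crank '[[0,0,-0.08,0,0,0,50],[0,0,-0.08,0,0,0,50]]'|grep -E "posi|^force:"; done
```

```text
position: [541.3, 37.1, 103.9]
force: [0.2, 0.5, -2.3]
grasp_force: 35.5
position: [541.3, 37.0, 103.0]
force: [0.6, 0.3, -2.5]
position: [541.4, 37.0, 102.5]
force: [-1.0, -0.8, 3.7]
position: [541.5, 37.1, 102.3]
force: [-5.7, -0.9, 18.9]
```

```bash
python3 -m crank '[[0,0,0.1,0,0,0,50],[0,0,0.1,0,0,0,50]]'|grep -E "posi|force:";  python3 -m crank '[[0,0,0,0,0,0,65],[0,0,0,0,0,0,66],[0,0,0,0,0,0,67],[0,0,0,0,0,0,70],[0,0,0,0,0,0,74],[0,0,0,0,0,0,80]]'|grep -E "posi|force:|open"
python3 - <<'E'
from g import *
A=series(9,"a5",np.array([542.,37,85.]))
E
```

```text
position: [541.4, 37.0, 102.5]
force: [-1.7, -0.2, 2.8]
grasp_force: 36.0
position: [541.3, 37.0, 102.4]
force: [0.4, -0.4, -0.1]
opening: 0.799
grasp_force: 0.0
pitch [0.14, 0.12, -0.06, 0.06, 0.03, 0.28, 0.4, 0.42, 0.61] roll [0.47, 0.52, 0.31, 0.51, 0.51, 0.4, 0.35, 0.49, 0.35] mean [0.22 0.43 0.02] t 39.5
```

```bash
python3 - <<'E'
from g import *
delta([599.8,-273,110],down(np.pi+.1))
E
python3 -m crank '[[0,0,0,0,0,0,95],[0,0,0,0,0,0,95],[0,0,3,0,0,0,95],[0,0,8,0,0,0,95],[1,-4,9,0,0,-0.05,95],[5.85,-31,9,0,0,-0.31,95],[5.85,-31,9,0,0,-0.31,95],[5.85,-31,9,0,0,-0.31,95],[5.85,-31,5,0,0,-0.31,95],[5.85,-31,0.8,0,0,-0.31,95],[5.85,-31,0.8,0,0,-0.31,95],[5.85,-31,0.8,0,0,-0.31,95],[5.85,-31,0.8,0,0,-0.31,95]]'
python3 - <<'E'
from g import *
delta([599.8,-273,9],down(np.pi+.1))
im=cam("side");cv2.imwrite("pics/s13.png",im);print(tilt(im,np.array([542.,37,85.])))
E
```

```text
row cm [  5.85 -31.     0.76] turn [ 0.001 -0.001 -0.31 ]
clock: 41.12
position: [600.9, -272.0, 112.1]
eef_rot: [-0.16, 3.136, -0.002]
force: [-0.2, -0.5, 0.5]
opening: 0.949
grasp_force: 0.0
row cm [ -0.11  -0.1  -10.31] turn [ 0.001  0.001 -0.002]
(array([ 0.25,  0.67, -0.44]), np.float64(0.16), 58)
```

```bash
python3 -m crank '[[0,0,-5,0,0,0,95],[0,0,-9,0,0,0,95],[0,0,-10.2,0,0,0,95],[0,0,-10.2,0,0,0,95],[0,0,-10.2,0,0,0,50],[0,0,-10.2,0,0,0,50],[0,0,-10.2,0,0,0,50],[0,0,-10.2,0,0,0,50],[0,0,-6,0,0,0,50],[0,0,2,0,0,0,50],[0,0,11,0,0,0,50],[0,0,11,0,0,0,50],[0,0,11,0,0,0,50]]' 30
python3 - <<'E'
from g import *
s=readout.sense();print(s["force"])
im=cam("side");cv2.imwrite("pics/s14.png",im)
A=tilt(im,np.array([542.,37,85.]),a0=(0,1,0));print("plate",A)
delta([541.5,37,143],down(np.pi+psi))
# white case square on plate? side silhouette check handled by blob position
h=cv2.cvtColor(im,cv2.COLOR_BGR2HSV)[...,2].astype(int)
print(h[165:215:3,250])
E
```

```text
clock: 42.8
position: [601.4, -274.0, 225.4]
eef_rot: [-0.157, 3.132, -0.005]
force: [-1.2, -0.3, -2.4]
opening: 0.649
grasp_force: 33.7
[-1.2029283  -0.29365757 -2.37441969]
plate (array([ 0.11,  0.57, -0.5 ]), np.float64(0.17), 57)
row cm [-5.9  31.03 -7.99] turn [0.001 0.003 0.31 ]
[151 151 149 148 150 197 119 192 147 105 104 113 221 228 228 221  96]
```

```bash
python3 -m crank '[[-1,5,0,0,0,0.05,50],[-5.9,31,0,0,0.003,0.31,50],[-5.9,31,0,0,0.003,0.31,50],[-5.9,31,0,0,0.003,0.31,50],[-5.9,31,0,0,0.003,0.31,50],[-5.9,31,-3,0,0.003,0.31,50],[-5.9,31,-6,0,0.003,0.31,50],[-5.9,31,-7.3,0,0.003,0.31,50],[-5.9,31,-7.3,0,0.003,0.31,50],[-5.9,31,-7.3,0,0.003,0.31,50]]'
python3 - <<'E'
from g import *
delta([541.5,37,143],down(np.pi+psi))
im=cam("side");cv2.imwrite("pics/s15.png",im)
o14=cv2.imread("pics/s14.png")
for nm,q,z in(("white top",o14,133),("blue bottom edge top",im,189.5)):
    for sh in(0,1.,2.):
        o=[]
        for sg in(-1,1):
            o.append([float((30+edge(q,"side",np.array([541.5,37,z])+uy*y+sg*ux*30,np.array([541.5,37,z])+uy*y+sg*ux*70,(0,sh),9)[0]).round(1)) for y in(-16,-8,0,8,16)])
        print(nm,sh,o,round((np.median(o[1])-np.median(o[0]))/2,2))
print("plate",tilt(im,np.array([542.,37,85.])))
cv2.imwrite("pics/c9.png",np.hstack([crop(o14,215,160,70,75,5),crop(im,215,140,70,75,5)]))
E
```

```text
clock: 44.1
position: [541.3, 36.7, 148.2]
eef_rot: [0.638, -3.073, 0.002]
force: [-0.0, -0.5, -0.4]
opening: 0.651
grasp_force: 33.5
row cm [ 0.02  0.03 -0.52] turn [ 0.002 -0.003  0.   ]
white top 0 [[51.6, 50.5, 50.9, 51.7, 51.0], [47.2, 47.4, 47.1, 47.5, 46.8]] -1.9
white top 1.0 [[49.9, 50.0, 50.7, 50.2, 50.7], [48.0, 48.5, 48.7, 48.1, 48.4]] -0.9
white top 2.0 [[49.2, 49.7, 50.4, 49.8, 50.3], [49.7, 49.1, 49.4, 49.0, 48.8]] -0.35
blue bottom edge top 0 [[48.7, 52.7, 56.2, 57.2, 58.1], [47.1, 61.7, 61.0, 40.5, 41.3]] -4.55
blue bottom edge top 1.0 [[52.0, 55.2, 56.1, 57.0, 58.0], [47.5, 62.3, 41.6, 42.4, 43.1]] -6.5
blue bottom edge top 2.0 [[52.3, 55.1, 56.0, 56.8, 58.0], [63.9, 42.8, 43.4, 44.4, 43.9]] -6.05
plate (array([  0.14, -10.28,   5.46]), np.float64(0.21), 57)
```

View pics/c9.png

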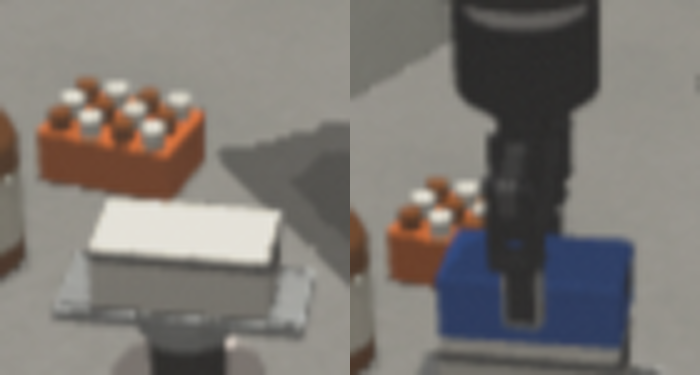

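```bash
python3 -m crank '[[0,0,-0.3,0,0,0,50],[0,0,-0.42,0,0,0,50],[0,0,-0.42,0,0,0,50]]'|grep -E "posi|^force:"; for i in 1 2; do python3 -m crank '[[0,0,-0.06,0,0,0,50],[0,0,-0.06,0,0,0,50]]'|grep -E "posi|^force:"; done
```

```text
position: [540.8, 37.0, 143.2]
force: [-0.4, -0.6, -1.1]
position: [540.9, 37.0, 142.8]
force: [-1.8, -0.6, 4.3]
position: [541.1, 37.0, 142.7]
force: [-3.0, 0.1, 13.3]
```

```bash
python3 -m crank '[[0,0,0.09,0,0,0,50],[0,0,0.09,0,0,0,50]]'|grep -E "posi|^force:";  python3 -m crank '[[0,0,0,0,0,0,65],[0,0,0,0,0,0,66],[0,0,0,0,0,0,67],[0,0,0,0,0,0,70],[0,0,0,0,0,0,74],[0,0,0,0,0,0,80]]'|grep -E "posi|force:|open"
python3 - <<'E'
from g import *
A=series(8,"a6",np.array([542.,37,85.]))
K=np.array([655.,224,120]);delta(K+[0,0,60],down(np.pi+psi))
t=cv2.imread("pics/top0.png");s=cv2.imread("pics/side0.png")
for n,im,b in(("top",t,(165,152,190,180)),("side",s,(160,222,190,242))):
    h=cv2.cvtColor(im,cv2.COLOR_BGR2HSV);m=(abs(h[...,0].astype(int)-70)<14)&(h[...,1]>110)&(h[...,2]>90);k=np.zeros_like(m);k[b[1]:b[3],b[0]:b[2]]=1;y,x=np.nonzero(m&k);print(n,x.mean(),y.mean(),len(x),x.min(),x.max(),y.min(),y.max())
    if n=="top":ut=(x.mean(),y.mean())
    else: us=(x.mean(),y.mean())
print(tri(ut,us),onz("top",[ut],112))
E
```

```text
position: [540.8, 37.0, 142.9]
force: [-1.0, -0.9, 1.3]
position: [540.8, 37.0, 142.9]
force: [0.1, 0.1, 0.4]
opening: 0.802
grasp_force: 0.0
pitch [1.8, 1.38, 1.14, 0.92, 0.82, 0.82, 1.5, 1.59] roll [5.79, 7.46, 7.26, 7.33, 7.37, 7.46, -3.16, -3.21] mean [ 1.25  4.54 -2.68] t 46.42
row cm [11.42 18.7   3.71] turn [ 0.002 -0.004 -0.   ]
top 174.00980392156862 164.2156862745098 102 169 179 159 169
side 173.52307692307693 230.09230769230768 65 168 179 227 233
[655.69681054 224.05532944 118.28727254] [[656.94296306 225.22005105 112.        ]]
```

```bash
python3 -m crank '[[0,0,0,0,0,0,95],[0,0,0,0,0,0,95],[0,0,0,0,0,0,95],[0,0,4,0,0,0,95],[0,0,9,0,0,0,95],[11.45,18.7,9,0,0,0,0],[11.45,18.7,9,0,0,0,0],[11.45,18.7,9,0,0,0,0],[11.45,18.7,4,0,0,0,0],[11.45,18.7,0,0,0,0,0],[11.45,18.7,-1,0,0,0,0],[11.45,18.7,-1,0,0,0,0],[11.45,18.7,-1,0,0,0,0]]'
python3 - <<'E'
from g import *
im=cam("side");t=cam("top");cv2.imwrite("pics/s16.png",im);cv2.imwrite("pics/t16.png",t)
g=cv2.cvtColor(im,cv2.COLOR_BGR2GRAY)
for e in(("bot+y",),("top+y","bot+y")): print("plate",tilt(im,np.array([542.,37,85.]),edges=e))
h=cv2.cvtColor(im,cv2.COLOR_BGR2HSV)
def bot(mask,p0,z): return np.round(boxfit({"side":mask},p0,z),3)
m=mask(im,"blue",(253,180),40);print(m.sum(),"blue side fit",bot(m,(541.5,37,psi),133))
m=mask(t,"blue",tuple(proj("top",[541,37,150])[0]),40);print(m.sum(),"blue top fit",np.round(boxfit({"top":m},(541.5,37,psi),133),3))
delta([655.5,224.3,118],down(np.pi+psi))
E
```

```text
clock: 48.05
position: [656.3, 223.9, 135.1]
eef_rot: [0.639, -3.074, 0.001]
force: [-0.8, 1.2, -0.1]
opening: -0.002
grasp_force: 0.0
plate (array([ 1.9 ,  0.31, -0.75]), np.float64(0.15), 30)
plate (array([  1.97, -55.5 ,  15.71]), np.float64(0.15), 59)
814.0 blue side fit [5.34503e+02 3.61940e+01 4.60000e-01 7.93570e+01]
1012.0 blue top fit [5.36276e+02 3.63160e+01 4.17000e-01 5.21180e+01]
row cm [-0.06  0.03 -1.68] turn [ 0.001 -0.002  0.   ]
```

Run:
```python
from g import *
ims=[cam("side") for i in range(8)];t=cam("top")
print([tilt(im,np.array([542.,37,85.]),edges=("bot+y",))[0][0] for im in ims])
for im in ims[::4]:
    m=mask(im,"blue",(253,180),40);print("blue",np.round(boxfit({"side":m},(541.5,37,psi),133),2))
a=np.load("pics/a5.npy")[-1];b=cv2.imread("pics/s14.png")
def ends(im,z,c=(541.5,37)):
    r=[]
    for z_ in z:
        o=[np.median([30+edge(im,"side",np.array([*c,z_])+uy*28+sg*ux*30,np.array([*c,z_])+uy*28+sg*ux*70,(0,0),9)[0]]) for sg in(-1,1)];r.append([round(float(v),1) for v in o])
    return r
print("white front face ends before",ends(b,(103,110,117,124)),"now",ends(ims[-1],(103,110,117,124)),"blue",ends(ims[-1],(142,150,158,166)))
cv2.imwrite("pics/s17.png",ims[-1]);cv2.imwrite("pics/t17.png",t);print(readout.sense()["clock"])
```

```text
[np.float64(2.23), np.float64(2.39), np.float64(2.44), np.float64(2.51), np.float64(2.56), np.float64(2.5), np.float64(2.29), np.float64(2.12)]
blue [5.3419e+02 3.6590e+01 4.6000e-01 8.1850e+01]
blue [5.3557e+02 3.4520e+01 4.4000e-01 8.0540e+01]
white front face ends before [[54.6, 47.9], [55.8, 47.6], [57.5, 49.3], [57.6, 49.2]] now [[55.3, 47.5], [57.8, 47.1], [58.1, 46.9], [59.7, 46.7]] blue [[58.2, 43.6], [59.6, 43.1], [60.2, 42.9], [61.9, 42.5]]
48.6
```

```bash
python3 -m crank '[[0,0,6,0,0,0,0],[0,0,10,0,0,0,95],[-11.5,-18.7,10,0,0,0,95],[-11.5,-18.7,10,0,0,0,95],[-11.5,-18.7,10,0,0,0,95],[-11.5,-18.7,10,0,0,0,95],[-11.5,-18.7,10,0,0,0,95]]'|grep -E "posi|open"
python3 - <<'E'
from g import *
delta([540.8,37,142.9],down(np.pi+psi))
E
```

```text
position: [539.4, 34.7, 233.5]
opening: 0.951
row cm [ 0.14  0.23 -9.06] turn [ 0.002 -0.003  0.003]
```

```bash
python3 -m crank '[[0.05,0,-4,0,0,0,95],[0.05,0,-8,0,0,0,95],[0.05,0,-9,0,0,0,95],[0.05,0,-9,0,0,0,95],[0.05,0,-9,0,0,0,70],[0.05,0,-9,0,0,0,50],[0.05,0,-9,0,0,0,50],[0.05,0,-9,0,0,0,50],[0.05,0,-8.8,0,0,0,50],[0.05,0,-8.2,0,0,0,50],[0.05,0,-8.2,0,0,0,50]]' 30
python3 - <<'E'
from g import *
im=cam("side");cv2.imwrite("pics/s18.png",im)
print([tilt(im,np.array([542.,37,85.]),edges=("bot+y",))])
m=mask(im,"blue",(253,180),45);print("blue",np.round(boxfit({"side":m},(541.5,37,psi),141),2))
# blue lower front edge slope vs level
s=readout.sense();print(s["position"])
E
```

```text
clock: 50.85
position: [541.1, 37.0, 151.6]
eef_rot: [0.639, -3.073, 0.002]
force: [-0.3, -0.6, -1.6]
opening: 0.646
grasp_force: 32.2
[(array([-1.55, -4.33,  2.23]), np.float64(0.15), 29)]
blue [5.3362e+02 3.6210e+01 4.6000e-01 2.8704e+02]
[540.97386518  37.05022981 151.30871998]
```

```bash
python3 -m crank '[[0.41,0.18,0,-0.017,0.038,0,50],[0.41,0.18,0,-0.017,0.038,0,50],[0.41,0.18,0,-0.017,0.038,0,50]]'|grep -E "posi|^force"
python3 - <<'E'
from g import *
ims=[cam("side") for i in range(8)]
print([float(tilt(im,np.array([542.,37,85.]),edges=("bot+y",))[0][0]) for im in ims])
def ends(im,z,c=(541.5,37)):
    r=[]
    for z_ in z:
        o=[30+edge(im,"side",np.array([*c,z_])+uy*28+sg*ux*30,np.array([*c,z_])+uy*28+sg*ux*70,(0,0),9)[0] for sg in(-1,1)];r.append([round(float(v),1) for v in o])
    return r
print("white",ends(ims[-1],(103,110,117,124)),"blue",ends(ims[-1],(150,158,166,174)))
b=cv2.imread("pics/s14.png");print("s14 white",ends(b,(103,110,117,124)),"plate",[[round(float(50+edge(b,"side",np.array([541.5,37,z])+uy*31+sg*ux*50,np.array([541.5,37,z])+uy*31+sg*ux*92,(0,0),9)[0]),1) for sg in(-1,1)] for z in(86,89,92)])
E
```

```text
position: [544.6, 38.6, 150.6]
force: [0.5, -0.0, -1.3]
[1.39, 0.93, 0.22, -0.46, -0.89, -1.1, -1.09, -0.82]
white [[51.9, 64.0], [49.8, 61.2], [49.7, 58.7], [63.1, 54.9]] blue [[57.4, 47.6], [57.3, 47.3], [57.3, 47.2], [58.0, 47.4]]
s14 white [[54.6, 47.9], [55.8, 47.6], [57.5, 49.3], [57.6, 49.2]] plate [[71.2, 70.1], [71.9, 69.7], [65.9, 58.7]]
```

```bash
python3 -m crank '[[0.14,0.06,-0.3,0,0,0,50],[0.14,0.06,-0.6,0,0,0,50],[0.14,0.06,-0.68,0,0,0,50],[0.14,0.06,-0.68,0,0,0,50],[0.14,0.06,-0.68,0,0,0,50]]'|grep -E "posi|^force:"; for i in 1 2; do python3 -m crank '[[0,0,-0.06,0,0,0,50],[0,0,-0.06,0,0,0,50]]'|grep -E "posi|^force:"; done
```

```text
position: [546.4, 39.4, 144.3]
force: [-1.3, -0.4, 5.0]
position: [546.6, 39.5, 144.1]
force: [-3.3, 1.3, 12.5]
position: [547.0, 39.6, 143.9]
force: [-2.2, 1.2, 17.7]
```

```bash
python3 -m crank '[[0,0,0.13,0,0,0,50],[0,0,0.15,0,0,0,50]]'|grep -E "posi|^force:";  python3 -m crank '[[0,0,0,0,0,0,65],[0,0,0,0,0,0,66],[0,0,0,0,0,0,67],[0,0,0,0,0,0,70],[0,0,0,0,0,0,74],[0,0,0,0,0,0,80]]'|grep -E "posi|force:|open"
python3 - <<'E'
from g import *
ims=[cam("side") for i in range(8)]
print([float(tilt(im,np.array([542.,37,85.]),edges=("bot+y",))[0][0]) for im in ims])
print(readout.sense()["clock"]);delta([655.5,224.3,230],down(np.pi+psi))
E
```

```text
position: [546.2, 39.4, 144.3]
force: [0.2, -0.0, -0.8]
position: [546.3, 39.4, 144.4]
force: [-0.1, 0.8, -0.3]
opening: 0.802
grasp_force: 0.0
[0.95, 0.96, 1.06, 1.21, 1.01, 0.9, 0.94, 0.79]
54.2
row cm [10.92 18.49  8.56] turn [ 0.019 -0.042 -0.   ]
```

```bash
python3 -m crank '[[0,0,0,0,0,0,95],[0,0,0,0,0,0,95],[0,0,0,0,0,0,95],[0,0,4,0,0,0,95],[0,0,9,0,0,0,95],[10.9,18.5,9,0.019,-0.042,0,0],[10.9,18.5,9,0.019,-0.042,0,0],[10.9,18.5,9,0.019,-0.042,0,0],[10.9,18.5,4,0.019,-0.042,0,0],[10.9,18.5,-0.5,0.019,-0.042,0,0],[10.9,18.5,-1.2,0.019,-0.042,0,0],[10.9,18.5,-1.9,0.019,-0.042,0,0],[10.9,18.5,-2.2,0.019,-0.042,0,0],[10.9,18.5,-2.2,0.019,-0.042,0,0]]'|grep -E "posi|force:"
python3 - <<'E'
from g import *
im=cam("side");cv2.imwrite("pics/s19.png",im);t=cam("top")
print("plate",tilt(im,np.array([542.,37,85.]),edges=("bot+y",))[0][0])
m=mask(im,"blue",(253,180),40);print("blue",np.round(boxfit({"side":m},(541.5,37,psi),133),2))
m=mask(t,"blue",tuple(proj("top",[541,37,150])[0]),40);print("blue top fit",np.round(boxfit({"top":m},(541.5,37,psi),133),2))
def ends(im,z,c=(541.5,37)):
    return [[round(float(30+edge(im,"side",np.array([*c,z_])+uy*28+sg*ux*30,np.array([*c,z_])+uy*28+sg*ux*70,(0,0),9)[0]),1) for sg in(-1,1)] for z_ in z]
print("white",ends(im,(103,110,117,124)),"blue",ends(im,(142,150,158,166)))
print(readout.sense()["clock"])
E
```

```text
position: [655.8, 224.4, 123.7]
force: [-0.1, 0.4, -0.0]
grasp_force: 0.0
plate 0.53
blue [5.390e+02 3.745e+01 4.300e-01 7.605e+01]
blue top fit [5.3946e+02 3.7910e+01 4.2000e-01 4.9490e+01]
white [[54.9, 48.5], [55.5, 47.8], [55.7, 47.5], [57.9, 47.3]] blue [[57.8, 48.2], [57.7, 47.8], [57.4, 47.5], [57.5, 48.0]]
56.05
```

Level (0.5°), and blue sits squarely on white. Now I press the key.

```bash
python3 -m crank '[[0,0,-0.3,0,0,0,0],[0,0,-0.6,0,0,0,0],[0,0,-0.8,0,0,0,0],[0,0,-0.8,0,0,0,0]]'|grep -E "posi|^force:"; python3 -m crank '[[0,0,-0.2,0,0,0,0],[0,0,-0.3,0,0,0,0],[0,0,-0.3,0,0,0,0]]'|grep -E "posi|^force:"
```

```text
position: [655.9, 224.6, 115.9]
force: [-4.6, -1.6, 18.8]
position: [656.1, 224.6, 115.3]
force: [-17.3, -5.2, 49.9]
```

```bash
python3 -m crank '[[0,0,1,0,0,0,0],[0,0,4,0,0,0,0],[0,0,8,0,0,0,0],[0,0,8,0,0,0,0],[0,0,8,0,0,0,0]]'|grep -E "clock|posi|^force:"
python3 - <<'E'
from g import *
ims=[cam("side") for i in range(3)]
print([float(tilt(im,np.array([542.,37,85.]),edges=("bot+y",))[0][0]) for im in ims],readout.sense()["clock"])
print(order.finish_job())
E
```

```text
clock: 57.55
position: [654.8, 224.4, 190.7]
force: [-0.2, -0.6, -0.4]
[0.65, 0.77, 0.69] 57.7
the job is handed in; nothing more can be done
None
```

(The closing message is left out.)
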